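Dip the ink tank and present the gauge rod

TASK

Check the ink tank of the postmarking machine: lift the gauge rod from its cradle by its handle, push it down the tank's sloping dip tube until the collar stops on the tube's mouth, leave it seated for a second, and draw it fully out again. Then show it for reading: hold the rod level about 4 cm above the white reading stand, lying over the stem of the T-shaped mark with its tip above the crossbar and its handle beyond the stem's open end. Finish while still holding it there still and clear of everything, and leave the hand stamp, the tape roll and the parcel where they are.

Things in the scene. Friction and masses are not known exactly. Their poses are not given: they have to be found in the camera images.
- rod_grip (a point): Centre of the gauge rod's black square handle (80 long x 18 x 18 mm): grip here. The rod is one straight loose piece, 105 to 210 g, 196 mm long. Its x axis runs from handle to tip, z is up as it lies. At the start it lies level in the cradle, axis 60 mm above the counter, tip pointing roughly to the robot (within 0.5 rad). 20 mm of handle either side of here are free of the forks.
- rod_collar (a point): Centre of the stop face of the rod's round steel collar (26 mm across, 6 mm thick), 56 mm from rod_grip towards the tip. Same axes as rod_grip. This face lands on the tube's mouth.
- rod_tip (a point): Rounded tip of the rod, 100 mm beyond rod_collar and 156 mm from rod_grip. The shaft from collar to tip is bare steel, 8 mm thick, with five dark reading rings near the tip. Same axes as rod_grip.
- cradle: Fixed aluminium cradle: base 190 x 50 x 8 mm and two open-topped forks, one under the shaft 65 mm from the origin towards the tip, one under the last 12 mm of the handle. Their cheeks reach at most 6 mm above the rod's axis: lift the rod straight up 30 mm or more. Origin on the counter below the rod's collar face as it lies; x along the rod to its tip, z up.
- tube_mouth (a point): Centre of the open upper end of the tank's fixed steel dip tube, 120 mm above the counter. z runs out of the tube along its axis, rising 25 degrees above the level and leaning roughly away from the robot (within 0.4 rad of straight ahead); y is level. Bore 15 mm, outside 22 mm, 111 mm deep: the 100 mm shaft goes in whole and the collar stops on the rim.
- tank: Fixed grey plastic ink tank, 120 long x 110 wide x 120 mm high, with a black cap (to 138 mm) on top. Origin on the counter; its walls lie from x = -75 to +45 mm, and the tube leaves its +x face (the one away from the robot), its mouth at x = 75 mm. z up.
- stand_mark (a point): Middle of the crossbar of the black T-shaped mark on the white top (160 x 100 mm, 40 mm above the counter) of the fixed reading stand, 25 mm from its near edge; the rod's tip is shown above it. The stem runs from here along +x (roughly away from the robot, within 0.4 rad), 135 mm to the far edge; the crossbar is 60 mm long along y; z up. The rod's handle belongs on the +x side.
- stand: The fixed reading stand: white top plate 160 x 100 x 4 mm on a black foot, 40 mm high in all. Origin on the counter under the plate's centre, 55 mm from stand_mark along +x; same axes as stand_mark. The rod must not touch it.
- rod: The gauge rod as a whole; its origin is the same point as rod_collar, with the same axes as rod_grip.
- handstamp: Bystander: wooden hand stamp, upright, 38 mm across, 78 mm high, beyond the tank. Origin at its foot. Leave it alone.
- taperoll: Bystander: roll of parcel tape lying flat, 90 mm across, 45 mm high. Origin at its foot. Leave it alone.
- parcel: Bystander: small cardboard parcel, 120 x 90 x 50 mm. Origin at its foot. Leave it alone.
Mind the look-alikes: they are no part of the job. Several things look just like the cradle: the one meant starts farthest to the robot's right. Leave any green look-alike of the rod alone.

How it is judged:
By the outcome, as a careful person would: the job done as asked, in the order asked, and still so for the second after the job is handed in, while the arm keeps its last pose, push and grip.
It also fails if it takes over 58 s, if anything falls off the work surface, if the arm or the gripper's body presses on something with over 40 N, if the wrist force passes 120 N, or if a joint passes its speed limit or range.

ROBOT

A 6-joint arm with a two-finger parallel gripper is mounted at the origin on the work surface. World frame = base frame: x ahead of the robot, y to its left, z up, the work surface at z = 0. Lengths are in mm, angles in rad, forces in N, time in s.
With the tool pointing down it reaches from about 275 to 750 mm from the base axis. Payload 10.2 kg.
Tool frame: the origin (TCP) lies midway between the tips of the shut fingers; the grasp point (between the pads) lies 19 mm behind it (ctrl.pinch_z is the distance from the TCP to the grasp point, in mm); x points along the fingers, z is the direction in which the jaws open and shut, and the axes are right-handed (so a half turn about x gives the same grasp; the last joint's range is limited). The gripper opens to 85 mm and grips with 20 to 120 N. Pads are 22 mm wide; open, the fingers measure 114 mm over their backs; the gripper's body (76 mm by 85 mm) begins 54 mm behind the grasp point. The pads swing forward as they close: fully open they stand 13 mm farther back than shut.
Start: joints at [-1.463, 0.313, 1.498, -0, 1.331, -0.223], TCP at [170.507, -496.546, 200.694] pointing down, gripper open.
Joint ranges: [-2.94, 2.94], [-0.97, 2.17], [0.19, 2.56], [-1.23, 4.37], [0.02, 3.11], [-2.88, 2.88]. Speed limits (rad/s): [2.39, 2.39, 3.01, 3.14, 3.14, 3.14].

INTERFACE

Orientations are given as a unit quaternion [w, x, y, z].
In Python, from rig import ctrl, capture, workorder, nets gives the robot as it stands. The module is installed in compiled form; this text tells all that it offers.
- The arm moves only by the tool send_rows, never from a script. Its argument "rows" is text: rows parted by semicolons, each of 5 numbers parted by spaces: the opening, from 0 (shut) to 1 (fully open), then the shift along the tool's x, y, z in cm, then the turn about the tool's x in units of 5 degrees (1.0 is 5 degrees). In form: grip x y z yaw; .... A call has 1 to 12 rows; each row is the pose to reach, as a shift and turn from the pose commanded when the call began, along the tool's axes at that moment; what a row does not reach only later rows make up. A row lasts 1/10 s, in which the tool goes at most 50 mm and 8.59 degrees, less where a joint would pass 70% of its speed; a pose out of reach is approached as far as the arm can. A call with a gripper value outside its range is refused whole. The fingers move at their own pace and stop on an object; "grip_force" is the grip in N (left out, the last holds). Time passes only in rows, so rows that repeat a pose let the fingers close. It gives the time, the measured TCP pose, the force and the opening at its end, in the units of the state.
- ctrl.sense(): the state, without advancing time (a new reading comes with each control period).
- capture(name): name is "scene" or "top"; returns a dict with "pixels" (480x640x3 uint8, red, green, blue), "intrinsics" (3x3 intrinsics, pixels), "view" (4x4, takes a point from world to camera coordinates). Camera axes: x right, y down, z forward; pixel columns grow to the right and rows downward; lengths in mm; the calibration is good to about 2 mm. A picture is of the moment at which its call begins. There is no depth.
- workorder.finish_job(): hands the job in, once; it reports no verdict.
Trained networks look in a picture, given as the dict that the camera call returned (one of the last four; its "shot" number tells which), for a name from the list of things; names that differ only in an ending like _2 or _b are one class to them, and where a whole thing is asked for, a point or a joint stands for the part that bears it (a point fixed in the world has none). Each returns a list of dicts, best first, with "confidence" (0 to 1); they miss things now and then, are a little off and sometimes report something else, mostly with a low value. They report only what shows in the picture. A call takes as long as a camera call. They do not tell look-alikes from the thing itself.
- nets.boxes_of(picture, target): "location" ([x, y, z] in mm, in world coordinates, good to about 4 mm: the middle of the surface that is visible of it).
- nets.spot_point(picture, target): "location" ([x, y, z] in mm, in world coordinates, good to about 4 mm: a listed point, or the origin of a listed thing).
The state is a dict: "time_s": time; "joints": joint angles; "dq": joint speeds; "tau": joint torques, N m; "eef_pos": TCP position; "ee_rot": TCP orientation; "force": force on the tool from outside, world axes, zero at the start; "wrist_torque": the same for the moment, N m; "grip_width": opening from 0.0 (shut) to 1.0 (fully open).
Only numpy, scipy, OpenCV 4.12 (cv2) and the standard library are available. Lean on these libraries where they do the work, as an engineer would, in place of code of your own. Each camera call takes 0.05 s, during which the arm holds its last target.

## Working session

There is one attempt and no reset: what is moved stays moved. The work goes in short steps, Python scripts to look and compute and a tool call to move; the robot and the scene stay as the last step left them, time stands still between calls to the robot, and variables do not carry over. Pictures are saved under pics/ and viewed, and the job is handed in when it is done.

Besides the shell and the picture viewer there is one more tool, called after ">>>" in YAML: its name, and indented under it one key for each argument. send_rows: Moves the arm, as the interface text tells. Its arguments: {"type":"object","properties":{"rows":{"type":"string"},"grip_force":{"type":"number"}},"required":["rows"]}

```bash
mkdir -p pics; cat > h.py <<'E'
import numpy as np,cv2
from rig import ctrl,capture,workorder,nets
def save(p,n): cv2.imwrite('pics/'+n+'.png',cv2.cvtColor(p['pixels'],cv2.COLOR_RGB2BGR))
def proj(p,X):
    v=p['view'];c=v[:3,:3]@np.array(X,float)+v[:3,3];u=p['intrinsics']@c;return u[:2]/u[2]
def back(p,uv,z):
    v=p['view'];R=v[:3,:3];t=v[:3,3];C=-R.T@t
    d=R.T@np.linalg.solve(p['intrinsics'],[uv[0],uv[1],1.]);return C+d*(z-C[2])/d[2]
E
python3 - <<'E'
from h import *
np.set_printoptions(precision=3,suppress=True)
s=ctrl.sense();print(s);print(ctrl.pinch_z)
for n in['scene','top']:
    p=capture(n);save(p,n+'0');v=p['view'];print(n,p['intrinsics'].tolist(),-v[:3,:3].T@v[:3,3],v[:3,:3])
    for t in['rod_grip','rod_collar','rod_tip','cradle','tube_mouth','tank','stand_mark','stand','handstamp','taperoll','parcel']:
        for r in nets.spot_point(p,t): print(t,np.round(r['location']),round(r['confidence'],2),np.round(proj(p,r['location'])), [k for k in r if k not in('location','confidence')])
E
```

```text
{'time_s': 0.0, 'joints': array([-1.463,  0.313,  1.498, -0.   ,  1.331, -0.223]), 'dq': array([-0.   ,  0.001,  0.003, -0.   ,  0.001, -0.001]), 'tau': array([  0.001, -41.227, -25.974,  -0.   ,   0.004,   0.   ]), 'eef_pos': array([ 170.473, -496.232,  200.138]), 'ee_rot': array([ 0.575,  0.411,  0.576, -0.411]), 'force': array([0.256, 0.32 , 0.636]), 'wrist_torque': array([-0.01 ,  0.04 ,  0.029]), 'grip_width': 1.0011023263448544}
18.700000000000003
scene [[610.7836247458401, 0.0, 312.41434575596804], [0.0, 610.7836247458401, 254.49110068725932], [0.0, 0.0, 1.0]] [1433.878 -384.699 1130.106] [[ 0.305  0.952 -0.011]
 [ 0.691 -0.229 -0.686]
 [-0.655  0.202 -0.728]]
rod_grip [ 669. -257.   17.] 0.93 [267. 349.] []
rod_grip [ 504. -276.   58.] 0.84 [239. 284.] []
rod_collar [ 448. -252.   63.] 0.94 [244. 263.] []
rod_collar [ 696. -304.   16.] 0.67 [249. 364.] []
rod_tip [ 742. -391.   16.] 0.78 [213. 393.] []
rod_tip [ 359. -210.   63.] 0.77 [252. 234.] []
cradle [241. 243.   0.] 0.61 [399. 186.] []
cradle [ 456. -257.    2.] 0.57 [245. 283.] []
tube_mouth [595.  10. 121.] 0.53 [371
[... 735 characters left out ...]
od_grip [ 666. -257.   12.] 0.85 [368. 168.] []
rod_collar [ 445. -248.   62.] 0.83 [367. 250.] []
rod_collar [ 698. -305.   17.] 0.81 [387. 156.] []
rod_tip [ 356. -212.   54.] 0.92 [352. 285.] []
rod_tip [ 745. -398.   18.] 0.71 [421. 138.] []
cradle [246. 243.   0.] 0.7 [178. 325.] []
cradle [ 453. -252.    3.] 0.57 [366. 248.] []
tube_mouth [596.  11. 123.] 0.67 [264. 186.] []
tank [523.  10.   2.] 0.83 [268. 221.] []
stand_mark [435. 294.  43.] 0.76 [156. 252.] []
stand [524.  10.   3.] 0.72 [268. 220.] []
stand [486. 275.  -2.] 0.58 [169. 234.] []
taperoll [732. 102.   0.] 0.86 [235. 144.] []
taperoll [ 444. -248.   61.] 0.72 [367. 250.] []
parcel [ 492. -571.   -0.] 0.8 [486. 234.] []
```

```bash
python3 - <<'E'
import cv2
a=cv2.imread('pics/top0.png');b=cv2.imread('pics/scene0.png')
def c(i,x,y,w,h,n): cv2.imwrite('pics/'+n,cv2.resize(i[y:y+h,x:x+w],(w*4,h*4),interpolation=2))
c(a,320,200,110,110,'c1.png');c(a,120,170,200,130,'c2.png');c(b,340,180,160,140,'c3.png');c(b,190,200,130,130,'c4.png')
E
```

```text
(no output)
```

View pics/scene0.png

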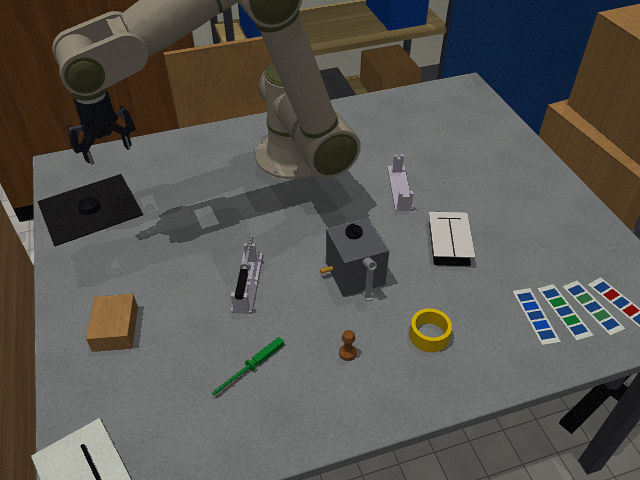

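View pics/top0.png

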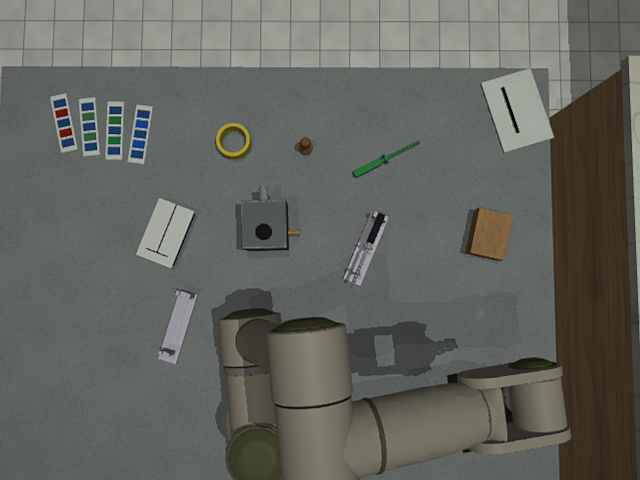

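```bash
sleep 1
```

```text
(no output)
```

View pics/c1.png

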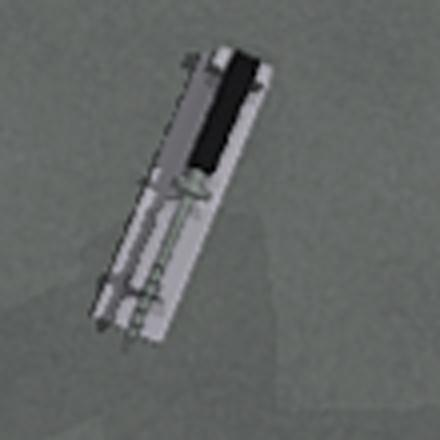

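View pics/c2.png

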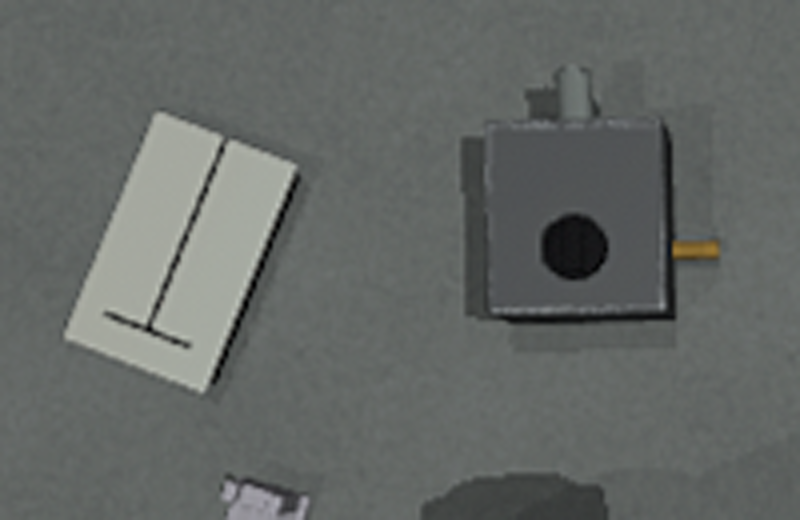

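View pics/c3.png

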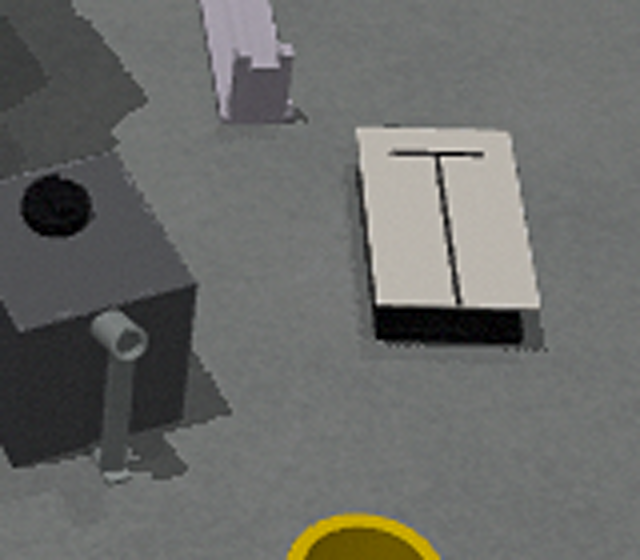

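View pics/c4.png

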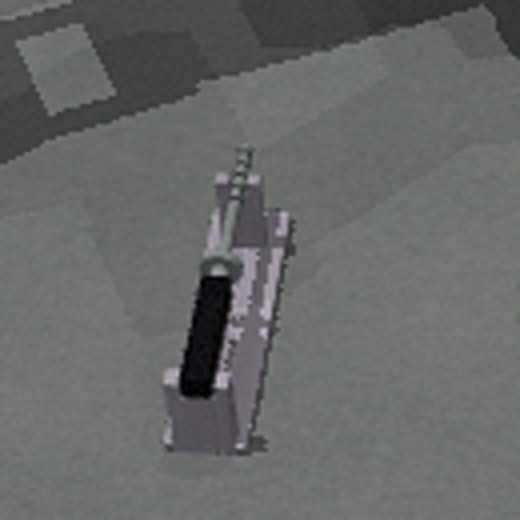

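```bash
cat > m.py <<'E'
from h import *
np.set_printoptions(precision=1,suppress=True)
p=capture('top');s=capture('scene');o2=np.array([120,170]);
def az(a,b): d=b-a;return np.degrees(np.arctan2(d[1],d[0]))
A=lambda u,v,z,o=o2,P=p,k=4: back(P,np.array([u,v])/k+o,z)
q=[A(490,312,120),A(487,123,120),A(662,121,120),A(667,310,120)]
for x in q:print('tank',x)
print(az(q[0],q[1]),az(q[3],q[2]),az(q[2],q[1])-90, 'ctr',np.mean(q,0))
t0,t1=A(150,329,40),A(223,140,40);print('stem',t0,t1,az(t0,t1),np.linalg.norm(t1-t0)); b=[A(105,314,40),A(190,346,40)];print('bar',b,az(b[1],b[0])-90)
S=lambda u,v,z:A(u,v,z,np.array([340,180]),s)
t0,t1=S(437,154,40),S(459,304,40);print('scene stem',t0,t1,az(t0,t1),np.linalg.norm(t1-t0))
for (P,x0,y0,w,h) in((p,340,200,60,70),(s,225,250,40,60)):
    g=P['pixels'][y0:y0+h,x0:x0+w].max(2)<38
    n,l,st,c=cv2.connectedComponentsWithStats(g.astype(np.uint8)); i=1+np.argmax(st[1:,4]); ys,xs=np.nonzero(l==i)
    print(st[i],c[i]+[x0,y0]); r=cv2.minAreaRect(np.stack([xs,ys],1).astype(np.float32)); bx=cv2.boxPoints(r)+[x0,y0]; print(bx)
    W=[back(P,k,66) for k in bx]; 
    for w_ in W:print(w_)
    d=[np.linalg.norm(W[1]-W[0]),np.linalg.norm(W[2]-W[1])];print(d, az(W[0],W[1]),az(W[1],W[2]), np.mean(W,0))
# mouth via triangulation of nets
def tri(pts):
    M=np.zeros((3,3));v=np.zeros(3)
    for P,uv in pts:
        V=P['view'];R=V[:3,:3];C=-R.T@V[:3,3];d=R.T@np.linalg.solve(P['intrinsics'],[*uv,1.]);d/=np.linalg.norm(d);Q=np.eye(3)-np.outer(d,d);M+=Q;v+=Q@C
    return np.linalg.solve(M,v)
print('mouth scene@120',S(126,340,120),'top', [np.round(r['location']) for r in nets.spot_point(p,'tube_mouth')], [np.round(r['location']) for r in nets.spot_point(s,'tube_mouth')])
for u,v in((556,70),(592,70),(562,118),(594,118)): print('tube top edges',A(u,v,125))
c=cv2.resize(s['pixels'][240:310,345:395],None,fx=10,fy=8,interpolation=2);cv2.imwrite('pics/tm.png',c[:,:,::-1])
c=cv2.resize(p['pixels'][180:210,245:285],None,fx=15,fy=15,interpolation=2);cv2.imwrite('pics/tt.png',c[:,:,::-1])
E
python3 m.py
```

```text
tank [443.9  60.5 120. ]
tank [560.1  64.4 120. ]
tank [562.  -43.1 120. ]
tank [445.9 -47.5 120. ]
1.9278044327350958 2.166443968760038 1.0486438914899168 ctr [503.    8.6 120. ]
stem [435.1 291.7  40. ] [558.8 247.7  40. ] -19.602979913696526 131.2878572973905
bar [array([444.6, 321.3,  40. ]), array([424.3, 265.4,  40. ])] -19.977496340205875
scene stem [441.9 292.9  40. ] [566.3 245.7  40. ] -20.78521990785798 133.11108530598727
[ 27  13  18  30 203] [375.6 227.7]
[[366.6 240.8]
 [378.3 212.3]
 [384.5 214.9]
 [372.8 243.4]]
[ 467.2 -247.2   66. ]
[ 540.2 -277.1   66. ]
[ 533.8 -292.9   66. ]
[ 460.8 -262.9   66. ]
[np.float64(78.90992774305042), np.float64(16.980692855241507)] -22.26258674504675 -112.20136071364651 [ 500.5 -270.    66. ]
[ 10  19  13  31 243] [241.  283.7]
[[233.9 297.5]
 [240.5 267.6]
 [248.4 269.3]
 [241.7 299.3]]
[ 546.8 -297.6   66. ]
[ 462.7 -262.7   66. ]
[ 473.9 -246.5   66. ]
[ 557.2 -282.    66. ]
[np.float64(90.9932612574279), np.float64(19.676465397674114)] 157.39688176825894 55.462792600325145 [ 510.2 -272.2   66. ]
mouth scene@120 [596.6  11.  120. ] top [array([595.,  15., 121.])] [array([593.,   6., 122.])]
tube top edges [592.4  22.  125. ]
tube top edges [592.5  -0.1 125. ]
tube top edges [562.8  17.8 125. ]
tube top edges [562.9  -1.8 125. ]
```

View pics/tm.png

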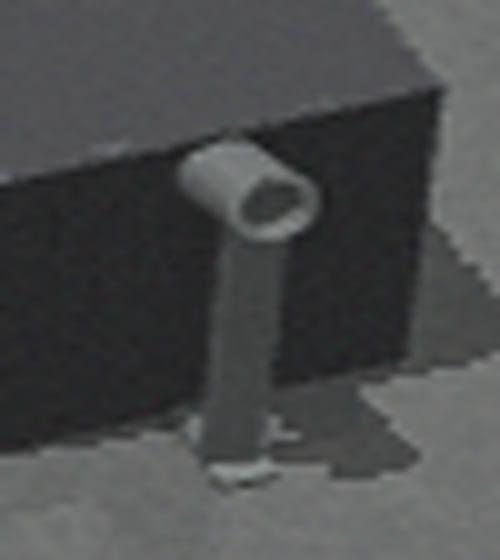

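View pics/tt.png

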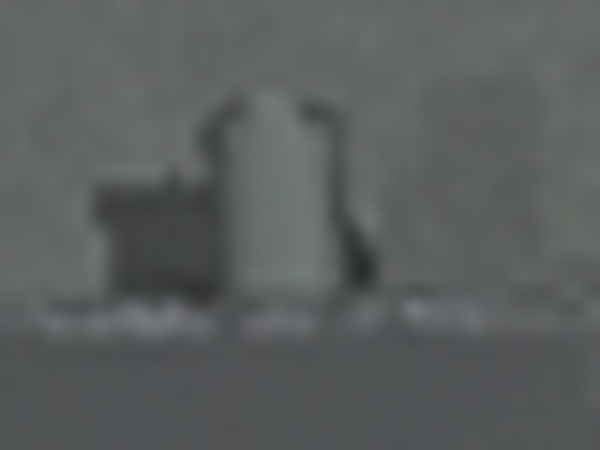

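```bash
cat >> h.py <<'E'
from scipy.spatial.transform import Rotation as Ro
def pose():
    s=ctrl.sense();q=s['ee_rot'];R=Ro.from_quat([q[1],q[2],q[3],q[0]]).as_matrix();return s,s['eef_pos'],R
def plan(X,az):
    "TCP target mm, desired azimuth deg of tool z -> shift cm, turn units"
    s,P,R=pose();d=R.T@(np.array(X)-P)/10
    a=np.degrees(np.arctan2(R[1,2],R[0,2]));t=-((az-a+180)%360-180)/5
    print('t',round(s['time_s'],2),'pos',np.round(P,1),'az',round(a,1),'downness',np.round(R[:,0],3),'w',round(s['grip_width'],3),'F',np.round(s['force'],1));print('rows:',np.round(d,2),round(t,2))
E
python3 -c "
from h import *
plan([493.6,-270,110],-112.5)"
```

```text
t 1.4 pos [ 170.5 -496.6  200.7] az -71.0 downness [ 0. -0. -1.] w 1.0 F [-0.9  1.  -0.9]
rows: [  9.07  37.92 -10.93] 8.29
```

>>> send_rows:
  rows: "1 0 20 -6 4; 1 0 20 -6 4; 1 0 20 -6 4;1 0 20 -6 4; 1 5 37.9 -10.9 8.3; 1 9 37.9 -10.9 8.3; 1 9 37.9 -10.9 8.3; 1 9 37.9 -10.9 8.3; 1 9 37.9 -10.9 8.3; 1 9 37.9 -10.9 8.3; 1 9 37.9 -10.9 8.3; 1 9 37.9 -10.9 8.3"
  grip_force: 20

```text
time_s: 2.6
eef_pos: [493.2, -271.2, 111.4]
ee_rot: [0.393, 0.588, 0.392, -0.588]
force: [-0.1, 0.7, 0.2]
grip_width: 0.997
```

```bash
python3 -c "
from h import *
plan([493.6,-270,40],-112.5)
for n in('scene','top'):
    p=capture(n);c=p['pixels']
    x,y=proj(p,[490,-260,80]).astype(int)
    c=cv2.resize(c[y-60:y+60,x-60:x+60],None,fx=5,fy=5);cv2.imwrite('pics/a_%s.png'%n,c[:,:,::-1])"
```

```text
t 2.6 pos [ 493.2 -271.2  111.4] az -112.6 downness [ 0.001 -0.001 -1.   ] w 0.997 F [-0.1  0.7  0.2]
rows: [ 7.14 -0.02 -0.13] -0.02
```

View pics/a_scene.png

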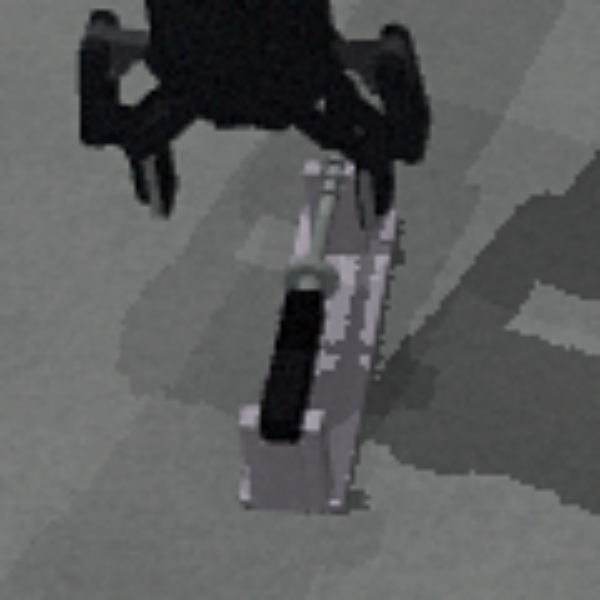

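View pics/a_top.png

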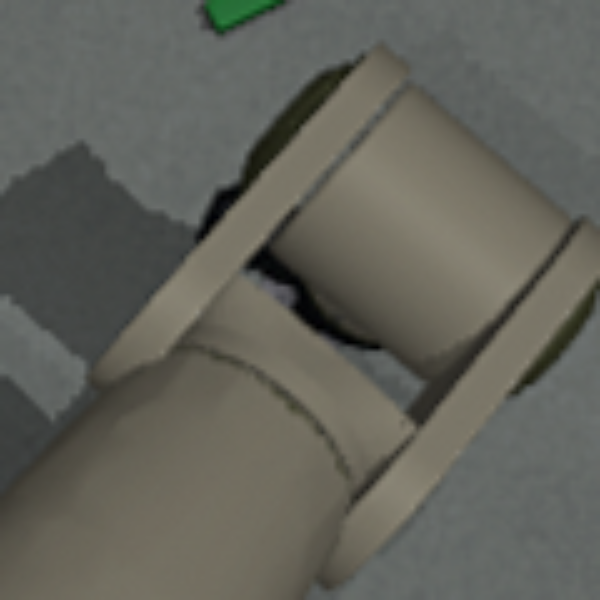

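>>> send_rows:
  rows: "1 3.5 0 0 0; 1 7.1 0 0 0; 1 7.1 0 0 0; 0 7.1 0 0 0; 0 7.1 0 0 0; 0 7.1 0 0 0; 0 7.1 0 0 0; 0 7.1 0 0 0; 0 7.1 0 0 0; 0 7.1 0 0 0; 0 7.1 0 0 0"
  grip_force: 25

```text
time_s: 3.8
eef_pos: [493.6, -270.3, 39.7]
ee_rot: [0.393, 0.588, 0.393, -0.588]
force: [0.1, -0.2, 0.0]
grip_width: -0.001
```

```bash
cat > look.py <<'E'
import sys
from h import *
tag=sys.argv[1]; ctr=[float(v) for v in sys.argv[2:5]]
plan(ctr,0)
p=capture('scene');c=p['pixels'];x,y=np.clip(proj(p,ctr).astype(int),[60,60],[580,420])
c=cv2.resize(c[y-60:y+60,x-60:x+60],None,fx=5,fy=5,interpolation=2);cv2.imwrite('pics/%s.png'%tag,c[:,:,::-1])
print('crop origin',x-60,y-60)
np.set_printoptions(precision=1,suppress=True)
for t in('rod_grip','rod_collar','rod_tip'):
    for r in nets.spot_point(p,t): print(t,np.array(r['location']),round(r['confidence'],2),proj(p,r['location']))
E
python3 look.py b 490 -260 60
```

```text
t 3.8 pos [ 493.6 -270.3   39.7] az -112.5 downness [-0.  0. -1.] w -0.001 F [ 0.1 -0.2  0. ]
rows: [-2.03 -0.73 -0.82] -22.51
crop origin 184 217
rod_grip [ 500.5 -272.7   59.1] 0.75 [240.3 282.1]
rod_grip [ 666.1 -253.4   14. ] 0.63 [268.  347.7]
rod_collar [ 697.3 -308.7    8.8] 0.92 [247.1 367.2]
rod_collar [ 449.3 -251.2   62.2] 0.76 [244.1 263.5]
rod_collar [526.3   9.7   1.6] 0.65 [357.5 277.5]
rod_tip [ 739.7 -390.7   16.3] 0.62 [213.  392.4]
```

View pics/b.png

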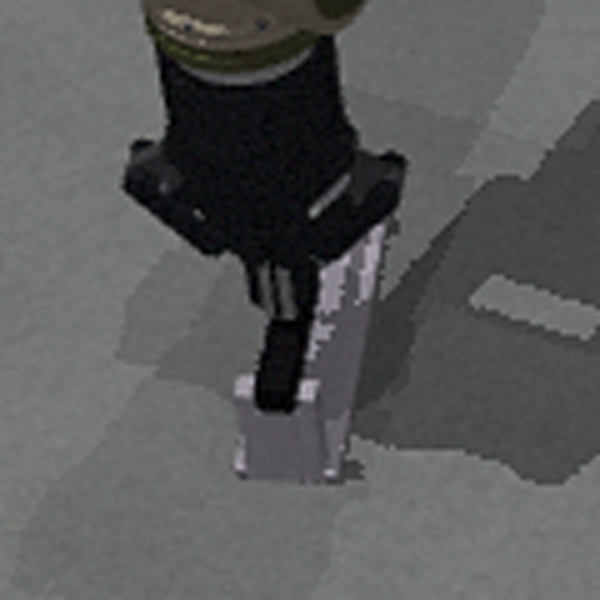

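```bash
python3 - <<'E'
from h import *
p=capture('scene')
o=np.array([184,217])
for X in([493.6,-270.3,40],[493.6,-270.3,60],[493.6,-270.3,80],[501,-273,60],[501,-273,69],[537,-288,69],[464,-258,69],[464,-258,51]): print(X,(proj(p,X)-o)*5)
c=cv2.resize(p['pixels'][255:305,220:270],None,fx=12,fy=12,interpolation=2);c=np.clip(c.astype(float)*2,0,255).astype(np.uint8);cv2.imwrite('pics/b2.png',c[:,:,::-1])
print(ctrl.sense()['grip_width'])
E
```

```text
[493.6, -270.3, 40] [287.17789319 340.11031057]
[493.6, -270.3, 60] [283.07907807 312.14562765]
[493.6, -270.3, 80] [278.8952479  283.60091883]
[501, -273, 60] [281.03262415 325.01073203]
[501, -273, 69] [279.14386377 312.24939157]
[537, -288, 69] [264.84390036 377.32297407]
[464, -258, 69] [292.42186705 248.09361736]
[464, -258, 51] [295.99080367 273.60047457]
-0.0010625585798992303
```

View pics/b2.png

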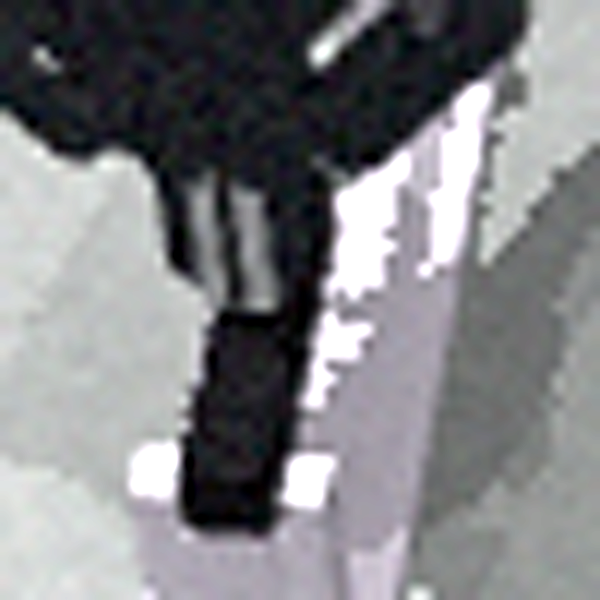

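>>> send_rows:
  rows: "0 -1 0 0 0; 0 -2 0 0 0; 0 -3 0 0 0; 0 -4 0 0 0; 0 -4 0 0 0"

```text
time_s: 4.55
eef_pos: [494.2, -270.9, 81.5]
ee_rot: [0.394, 0.588, 0.392, -0.588]
force: [0.9, 0.2, -0.4]
grip_width: -0.003
```

```bash
python3 look.py b3 490 -260 80
```

```text
t 4.55 pos [ 494.2 -270.9   81.5] az -112.5 downness [ 0.002 -0.002 -1.   ] w -0.003 F [ 0.9  0.2 -0.4]
rows: [ 0.15 -0.81 -0.84] -22.51
crop origin 183 211
rod_grip [ 499.8 -271.6   59.1] 0.77 [240.7 281.7]
rod_grip [ 663.7 -254.    14.2] 0.63 [267.5 346.8]
rod_collar [ 697.3 -308.1   11.3] 0.89 [247.3 366.5]
rod_collar [ 448.4 -249.9   63.1] 0.87 [244.5 262.9]
rod_collar [438.4 294.   42. ] 0.71 [449.1 217. ]
rod_tip [ 740.5 -391.3   19. ] 0.71 [212.6 392.1]
rod_tip [596.9   6.1 122.5] 0.67 [369.6 264.9]
```

View pics/b3.png

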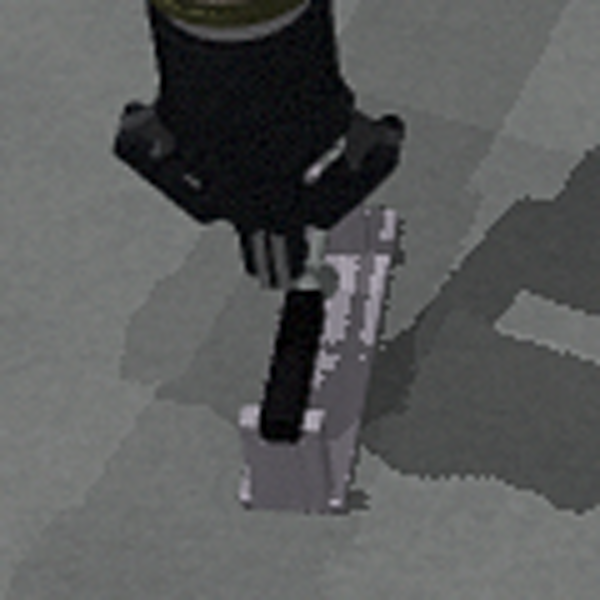

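```bash
python3 - <<'E'
from h import *
np.set_printoptions(precision=1,suppress=True)
p=capture('scene')
for nm,uv,zs in(('b z40',(240.6,280.2),(40,55,70,80)),('b3 z81',(237,268.6),(82,95,110,120))):
    for z in zs: print(nm,back(p,uv,z))
V=p['view']
for X in ([493,-271,111],[494,-271,81.5]): print(proj(p,X)-[183,211])
c=cv2.resize(p['pixels'][190:290,180:300],None,fx=6,fy=6,interpolation=2);c=np.clip(c.astype(float)*2.5,0,255).astype(np.uint8);cv2.imwrite('pics/b4.png',c[:,:,::-1])
q=capture('top');c=cv2.resize(q['pixels'][190:290,320:440],None,fx=6,fy=6,interpolation=2);c=np.clip(c.astype(float)*2.5,0,255).astype(np.uint8);cv2.imwrite('pics/b5.png',c[:,:,::-1])
E
```

```text
b z40 [ 478.4 -268.7   40. ]
b z40 [ 491.5 -270.3   55. ]
b z40 [ 504.7 -271.9   70. ]
b z40 [ 513.4 -273.    80. ]
b3 z81 [ 477.9 -273.    82. ]
b3 z81 [ 489.8 -274.4   95. ]
b3 z81 [ 503.5 -276.   110. ]
b3 z81 [ 512.6 -277.1  120. ]
[55.1 53.5]
[56.5 62.5]
```

View pics/b4.png

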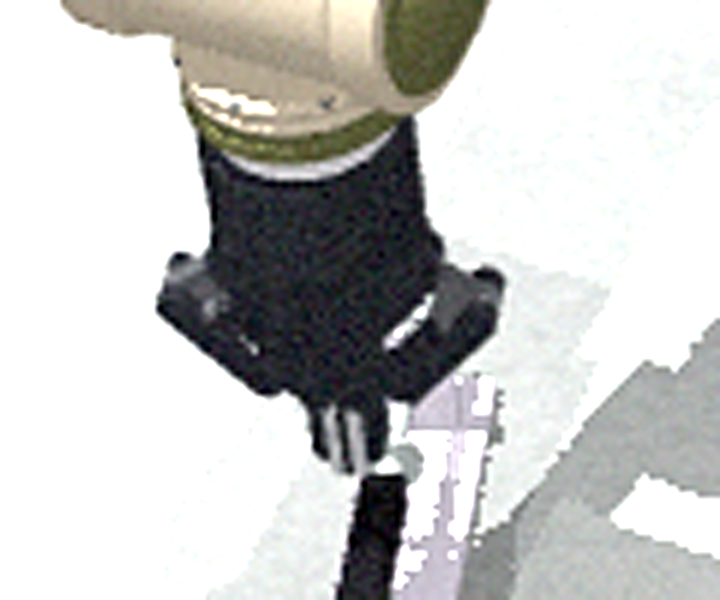

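View pics/b5.png

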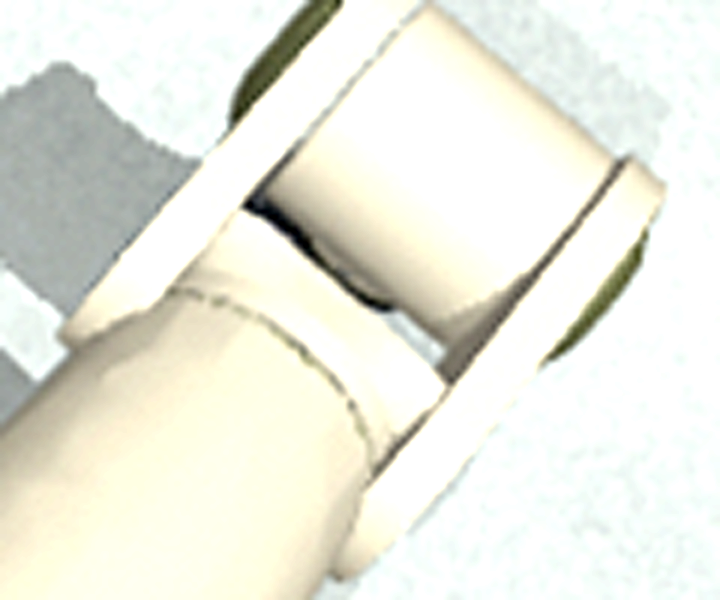

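```bash
python3 - <<'E'
from h import *
np.set_printoptions(precision=1,suppress=True)
p=capture('scene')
print('start',proj(p,[170.5,-496.5,200.7]),proj(p,[170.5,-496.5,214]))
zz=np.array([.324,-.946,0])
for k in(42.5,-42.5):print(proj(p,np.array([170.5,-496.5,214])+k*zz))
im=cv2.imread('pics/scene0.png');cv2.imwrite('pics/s1.png',np.clip(cv2.resize(im[80:180,40:160],None,fx=6,fy=6,interpolation=2)*2.5,0,255).astype(np.uint8))
x,y=proj(p,[490,-260,80]).astype(int);print('a origin',x-60,y-60, proj(p,[493.2,-271.2,111.4+13])-[x-60,y-60])
zz=np.array([-.383,-.924,0])
for k in(42.5,-42.5):print((proj(p,np.array([493.2,-271.2,124.4])+k*zz)-[x-60,y-60])*5)
E
```

```text
start [113.7 167.9] [112.3 163.6]
[ 95.6 170.4]
[128.6 157. ]
a origin 183 211 [54.4 49.6]
[178.7 242.8]
[365.9 253. ]
```

View pics/s1.png

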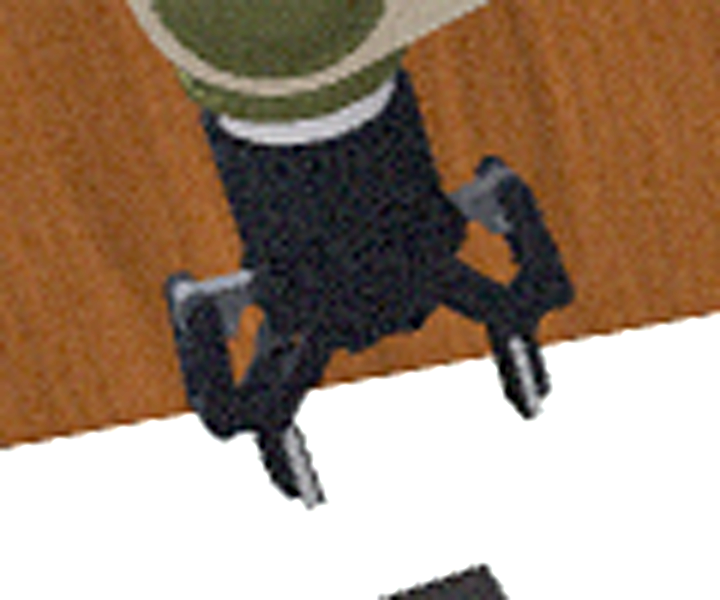

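```bash
python3 - <<'E'
from h import *
from scipy.optimize import least_squares
np.set_printoptions(precision=1,suppress=True)
p=capture('scene')
print('base',proj(p,[0,0,0]))
D=[([170.5,-496.5,200.7],-71.1,[(92.5,163.3),(128.8,148.7)]),([493.2,-271.2,111.4],-112.5,[(183+32,211+42.4),(183+74,211+44.4)])]
def res(u,full=False):
    h,oy,oz,w=u;r=[]
    for P,a,t in D:
        a=np.radians(a);z=np.array([np.cos(a),np.sin(a),0]);y=np.array([-z[1],z[0],0])
        for k,o in zip((.5,-.5),t): r+=list(proj(p,np.array(P)+[0,0,h]+y*oy+z*(oz+k*w))-o)
    return r
s=least_squares(res,[13,0,0,85.]);print(s.x,np.array(s.fun))
s=least_squares(lambda u:res([*u,85]),[13,0,0]);print(s.x,np.array(s.fun))
E
```

```text
base [292.7 153.6]
[40.2  6.6 -0.6 92.9] [-0.2  0.   0.1 -0.1  0.2 -0.1 -0.2  0.1]
[41.6  8.1 -0.5] [ 1.5 -0.8 -1.3  0.4  1.7  0.1 -2.1  0.1]
```

>>> send_rows:
  rows: "1 0 0 0 0; 1 0 0 0 0; 1 0 0 0 0; 1 0 0 0 0; 1 2 0 0 0; 1 4 0 0 0; 1 5 0 0 0; 1 6 0 0 0; 1 6.5 0 0 0; 1 7 0 0 0; 1 7 0 0 0; 1 7 0 0 0"

```text
time_s: 6.15
eef_pos: [493.8, -270.5, 10.1]
ee_rot: [0.393, 0.588, 0.392, -0.588]
force: [-0.7, -0.9, -0.2]
grip_width: 1.005
```

>>> send_rows:
  rows: "0 0 0 0 0; 0 0 0 0 0; 0 0 0 0 0; 0 0 0 0 0; 0 0 0 0 0; 0 0 0 0 0; 0 0 0 0 0"
  grip_force: 25

```text
time_s: 6.85
eef_pos: [493.8, -269.8, 9.9]
ee_rot: [0.392, 0.588, 0.393, -0.588]
force: [0.9, 5.2, 3.1]
grip_width: 0.207
```

```bash
python3 look.py b6 490 -260 60
```

```text
t 6.85 pos [ 493.8 -269.8    9.9] az -112.5 downness [ 0.     0.001 -1.   ] w 0.207 F [0.9 5.2 3.1]
rows: [-5.01 -0.72 -0.76] -22.51
crop origin 184 217
rod_grip [ 667.4 -254.8   17.7] 0.65 [267.5 347.3]
rod_grip [ 501.3 -274.9   60.5] 0.52 [239.4 282.2]
rod_collar [ 696.  -307.6    9.2] 0.85 [247.4 366.5]
rod_collar [ 447.  -251.8   61.5] 0.47 [243.7 263.1]
rod_collar [ 450.4 -254.    62.3] 0.17 [243.1 264.1]
rod_tip [ 742.  -387.8   17.4] 0.95 [214.5 392.7]
```

View pics/b6.png

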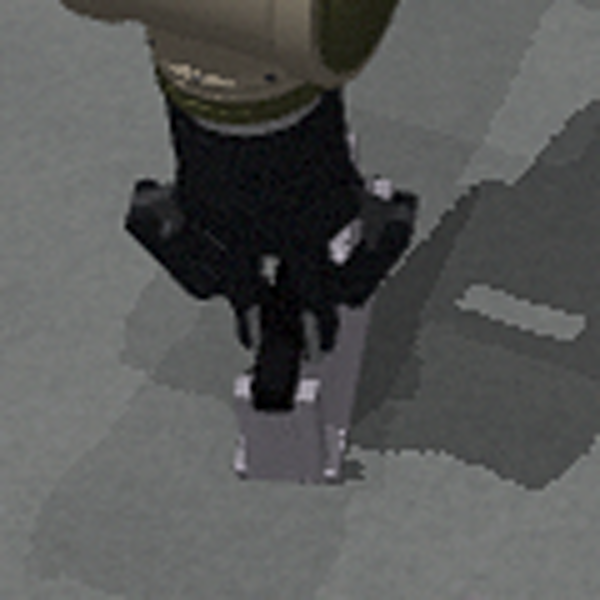

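>>> send_rows:
  rows: "0 -1 0 0 0; 0 -2.5 0 0 0; 0 -4 0 0 0; 0 -6 0 0 0; 0 -8 0 0 0; 0 -10 0 0 0; 0 -10 0 0 0; 0 -10 0 0 0; 0 -10 0 0 0"

```text
time_s: 7.95
eef_pos: [493.0, -270.1, 108.5]
ee_rot: [-0.392, -0.588, -0.393, 0.588]
force: [-0.2, -1.1, -1.7]
grip_width: 0.203
```

```bash
python3 look.py b7 470 -260 140
```

```text
t 7.95 pos [ 493.  -270.1  108.5] az -112.6 downness [-0.002  0.001 -1.   ] w 0.203 F [-0.2 -1.1 -1.7]
rows: [-3.14 -2.52 -0.05] -22.51
crop origin 179 187
rod_grip [ 669.1 -254.3   18. ] 0.68 [267.9 347.8]
rod_grip [ 450.2 -252.4  157.2] 0.6 [239.8 235.5]
rod_grip [ 502.1 -273.1  154.8] 0.48 [236.1 254.2]
rod_collar [ 448.7 -253.3  160.9] 0.67 [239.1 234. ]
rod_collar [ 696.9 -308.9   11.2] 0.66 [246.9 366.5]
rod_tip [483.7 271.7  -0.8] 0.55 [446.7 242.3]
```

View pics/b7.png

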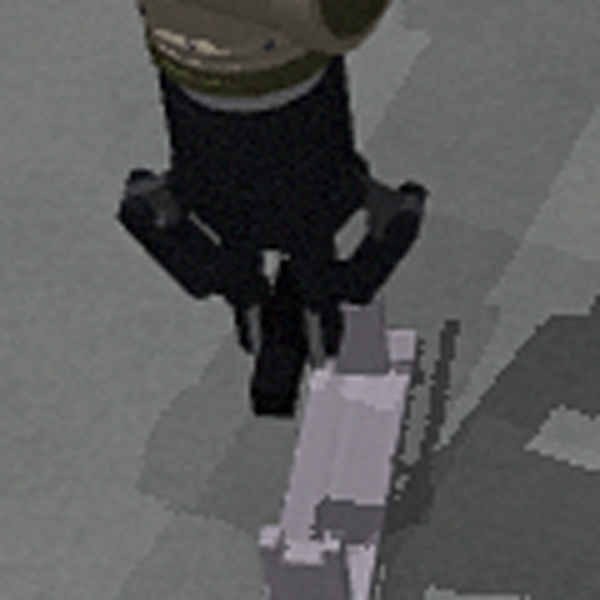

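```bash
python3 -c "
from h import *
plan([419,-28,108.5],-88.2)"
```

```text
t 8.15 pos [ 493.3 -270.2  109. ] az -112.5 downness [-0.001  0.001 -1.   ] w 0.207 F [-0.3 -0.1 -1.4]
rows: [  0.07 -16.15 -19.52] -4.87
```

>>> send_rows:
  rows: "0 0 -1.5 -2 -0.5; 0 0 -3 -4 -1; 0 0 -5 -6 -1.5; 0 0 -7 -8 -2; 0 0 -9 -11 -3; 0 0 -11 -14 -3.5; 0 0 -13 -16 -4; 0 0 -15 -18 -4.5; 0 0 -16.1 -19.5 -4.9; 0 0 -16.1 -19.5 -4.9; 0 0 -16.1 -19.5 -4.9; 0 0 -16.1 -19.5 -4.9"

```text
time_s: 9.35
eef_pos: [420.0, -29.3, 109.7]
ee_rot: [0.508, 0.492, 0.508, -0.492]
force: [0.7, 0.2, -1.2]
grip_width: 0.202
```

```bash
python3 look.py b8 430 -28 140
```

```text
t 9.35 pos [420.  -29.3 109.7] az -88.1 downness [ 0. -0. -1.] w 0.202 F [ 0.7  0.2 -1.2]
rows: [-3.03  1.01 -0.09] -17.62
crop origin 270 153
rod_grip [ 670.3 -253.9   12.5] 0.76 [268.4 349.6]
rod_grip [431.4 -30.4 159.8] 0.5 [330.2 208.3]
rod_grip [ 488.4 -569.8    3.5] 0.37 [115.1 324.9]
rod_collar [ 696.9 -304.2   10.3] 0.84 [249.  366.1]
rod_collar [371.9 -33.7 161.1] 0.64 [320.9 192.4]
rod_tip [272.  -31.7 158.7] 0.78 [309.2 168.2]
rod_tip [ 738.6 -390.6   19.9] 0.71 [212.7 391. ]
```

View pics/b8.png

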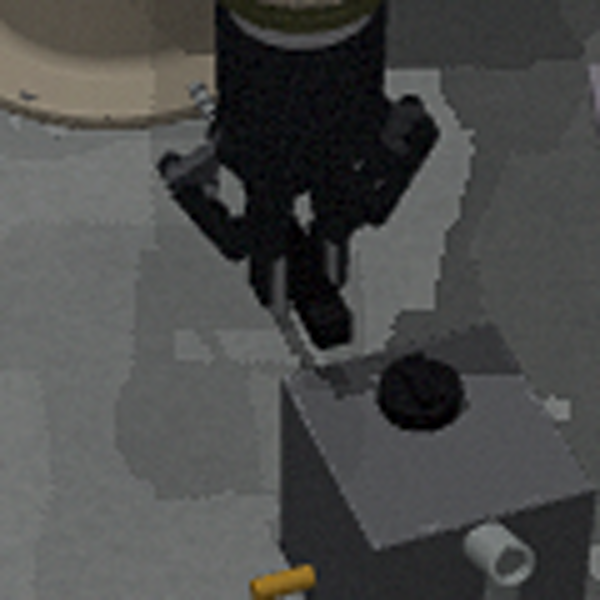

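>>> send_rows:
  rows: "0 1 0 0 0; 0 2 0 0 0; 0 2.7 0 0 0; 0 3 0 0 0; 0 3.3 0 0 0; 0 3.6 0 0 0; 0 3.9 0 0 0; 0 4.1 0 0 0; 0 4.1 0 0 0"

```text
time_s: 10.45
eef_pos: [419.4, -28.4, 69.0]
ee_rot: [0.508, 0.491, 0.509, -0.491]
force: [-5.5, 1.6, 6.6]
grip_width: 0.206
```

```bash
python3 look.py b9 430 -28 120
```

```text
t 10.45 pos [419.4 -28.4  69. ] az -88.0 downness [-0.  0. -1.] w 0.206 F [-5.5  1.6  6.6]
rows: [-5.1   1.06 -0.01] -17.61
crop origin 270 160
rod_grip [ 669.4 -253.9   14.5] 0.72 [268.2 348.8]
rod_grip [426.  -29.  124.1] 0.47 [329.8 217.8]
rod_collar [ 695.9 -307.1   11.3] 0.74 [247.6 365.9]
rod_collar [371.9 -33.  108.9] 0.6 [321.1 208.4]
rod_collar [438.4 290.5  45.5] 0.32 [448.1 216.3]
rod_tip [ 740.8 -390.5   15.5] 0.56 [213.3 393. ]
rod_tip [277.5 -33.7  80.7] 0.47 [309.5 193.2]
```

View pics/b9.png

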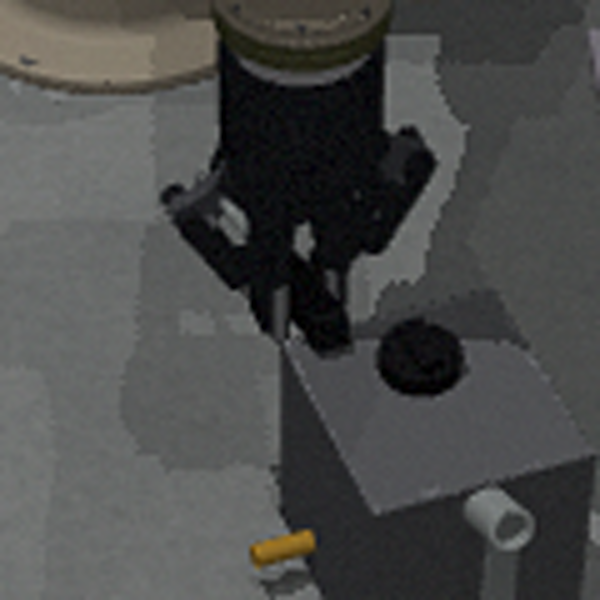

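>>> send_rows:
  rows: "0 0.3 0 0 0; 0 0.5 0 0 0; 0 0.5 0 0 0; 0 0.5 0 0 0; 0 -1.5 0 0 0; 0 -4 0 0 0; 0 -6 0 0 0; 0 -8 0 0 0; 0 -10 0 0 0; 0 -10 0 0 0; 0 -10 0 0 0"

```text
time_s: 11.75
eef_pos: [419.5, -28.5, 168.1]
ee_rot: [0.508, 0.491, 0.509, -0.491]
force: [0.6, -0.8, -2.0]
grip_width: 0.204
```

```bash
python3 look.py b10 380 -28 130
```

```text
t 11.75 pos [419.5 -28.5 168.1] az -88.0 downness [-0.  0. -1.] w 0.204 F [ 0.6 -0.8 -2. ]
rows: [ 3.81 -3.94 -0.18] -17.61
crop origin 264 143
rod_grip [ 671.4 -256.5   15.7] 0.75 [267.3 349.5]
rod_grip [424.5 -26.9 221.9] 0.63 [330.9 185.9]
rod_grip [734.7  98.4  -3.1] 0.45 [426.8 335.6]
rod_collar [ 697.4 -306.2   10.3] 0.8 [248.2 366.6]
rod_collar [372.6 -29.3 204. ] 0.57 [322.7 178.4]
rod_tip [ 741.  -390.4   15.5] 0.56 [213.3 393.1]
```

View pics/b10.png

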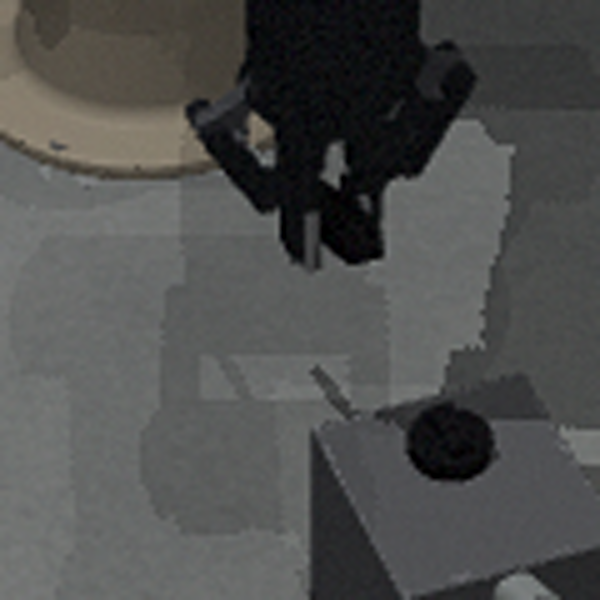

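```bash
python3 -c "
from h import *
plan([742,16,168],-88.2)"
```

```text
t 11.95 pos [419.2 -28.4 167.7] az -88.0 downness [-0.002  0.001 -1.   ] w 0.205 F [-0.5 -0.7 -1. ]
rows: [-0.08 32.41 -3.34] 0.03
```

>>> send_rows:
  rows: "0 0 2 -0.2 0; 0 0 5 -0.5 0; 0 0 8 -0.8 0; 0 0 11 -1.2 0; 0 0 15 -1.6 0; 0 0 19 -2 0; 0 0 23 -2.4 0; 0 0 26 -2.7 0; 0 0 29 -3 0; 0 0 31 -3.2 0; 0 0 32.4 -3.4 0; 0 0 32.4 -3.4 0"

```text
time_s: 13.15
eef_pos: [742.9, 16.8, 166.1]
ee_rot: [0.508, 0.491, 0.509, -0.492]
force: [0.8, 0.3, -1.5]
grip_width: 0.205
```

```bash
python3 look.py c1 670 10 170; python3 - <<'E'
from h import *
q=capture('top');save(q,'c1t');s=capture('scene');save(s,'c1s')
E
```

```text
t 13.15 pos [742.9  16.8 166.1] az -88.0 downness [-0.002  0.    -1.   ] w 0.205 F [ 0.8  0.3 -1.5]
rows: [-0.37 -7.31  0.42] -17.61
crop origin 325 213
rod_grip [ 667.1 -252.3   13.9] 0.93 [268.7 347.9]
rod_grip [752.9  16.9 222.7] 0.72 [407.1 285.2]
rod_collar [ 696.4 -305.8   14.8] 0.92 [248.1 365. ]
rod_collar [698.9  14.7 203.8] 0.85 [394.3 272.2]
rod_collar [720.3 -91.4  -1.5] 0.55 [345.7 352.1]
rod_tip [ 741.2 -390.1   15.3] 0.96 [213.5 393.2]
rod_tip [608.   11.7 160.4] 0.71 [374.9 256.1]
```

View pics/c1.png

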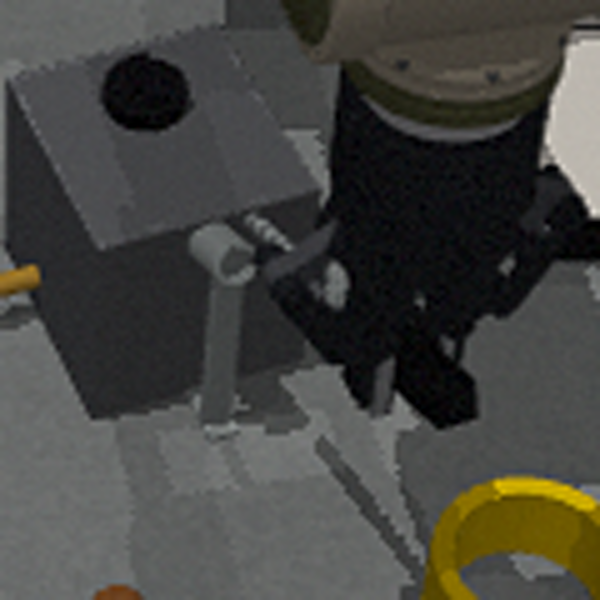

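View pics/c1t.png

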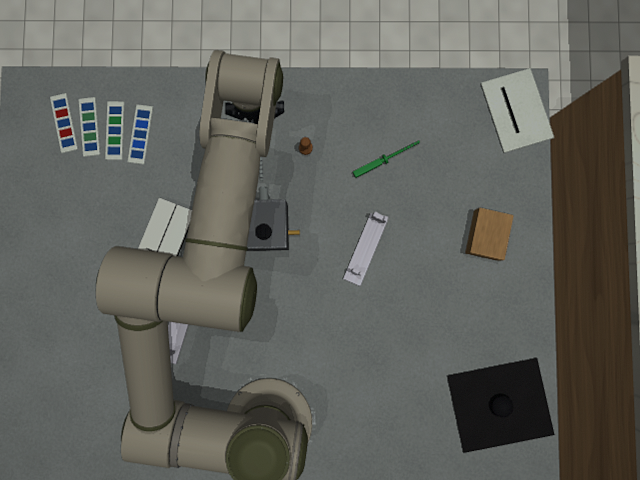

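```bash
python3 - <<'E'
import cv2,numpy as np
t=cv2.imread('pics/c1t.png');s=cv2.imread('pics/c1s.png')
f=lambda i,x,y,w,h,k:np.clip(cv2.resize(i[y:y+h,x:x+w],None,fx=k,fy=k,interpolation=2).astype(float)*1.8,0,255).astype(np.uint8)
cv2.imwrite('pics/c1tz.png',f(t,240,140,50,70,8));cv2.imwrite('pics/c1sz.png',f(s,355,245,50,40,12))
E
```

```text
(no output)
```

View pics/c1tz.png

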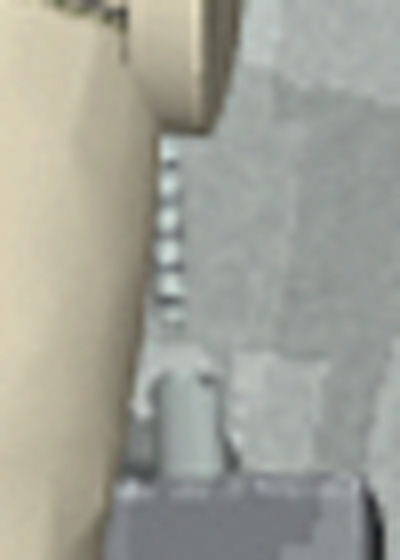

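View pics/c1sz.png

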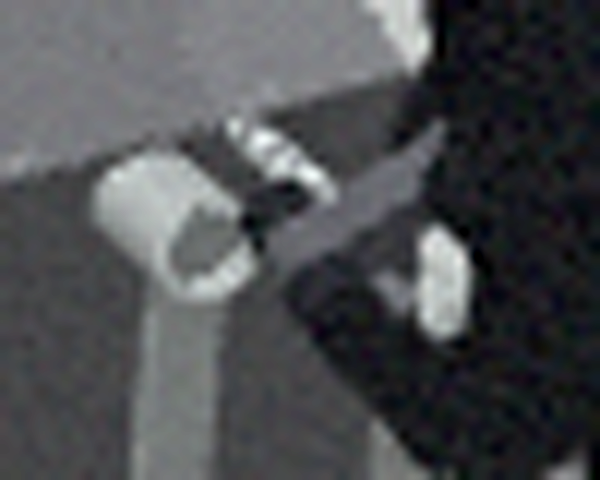

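```bash
cat >> h.py <<'E'
def tri(pts):
    M=np.zeros((3,3));v=np.zeros(3)
    for P,uv in pts:
        V=P['view'];R=V[:3,:3];C=-R.T@V[:3,3];d=R.T@np.linalg.solve(P['intrinsics'],[*uv,1.]);d/=np.linalg.norm(d);Q=np.eye(3)-np.outer(d,d);M+=Q;v+=Q@C
    return np.linalg.solve(M,v)
E
python3 - <<'E'
from h import *
np.set_printoptions(precision=1,suppress=True)
t=capture('top');s=capture('scene')
print('tip tri',tri([(t,(261.2,180.6)),(s,(374.3,255))]))
for z in(155,160,165):print(back(t,(261.2,180.6),z),back(s,(374.3,255),z))
print('shaft top view', back(t,(240+172/8,140+150/8),178),back(t,(261.2,177),160))
print('mouth scene',back(s,(372.3,265.4),120),'tube top',back(t,(263.75,188),125),back(t,(263.75,195),120),back(t,(240+190/8,140+470/8),117))
for z in (118,122,128): print('mouth end',back(t,(263.75,185.6),z))
plan([742,16,168],-88.2)
E
```

```text
tip tri [603.3  12.9 158.9]
[604.2  13.8 155. ] [599.9  14.  155. ]
[603.3  13.3 160. ] [604.2  11.9 160. ]
[602.4  12.8 165. ] [608.5   9.9 165. ]
shaft top view [652.2  11.5 178. ] [612.   13.4 160. ]
mouth scene [598.2  12.2 120. ] tube top [591.2  10.3 125. ] [574.7  10.5 120. ] [565.8  10.7 117. ]
mouth end [598.3  11.1 118. ]
mouth end [597.7  10.7 122. ]
mouth end [596.7  10.1 128. ]
t 13.55 pos [742.   16.4 169.2] az -88.1 downness [ 0. -0. -1.] w 0.204 F [-0.   0.2 -1.6]
rows: [ 0.1 -0.   0. ] 0.03
```

>>> send_rows:
  rows: "0 1 0 0.1 0; 0 2 0.1 0.1 0; 0 3 0.1 0.1 0; 0 3.5 0.1 0.1 0; 0 3.5 0.1 0.1 0; 0 3.5 0.1 0.1 0"

```text
time_s: 14.15
eef_pos: [743.4, 15.5, 133.9]
ee_rot: [0.509, 0.491, 0.508, -0.491]
force: [0.1, 0.1, -0.8]
grip_width: 0.203
```

```bash
cat > z.py <<'E'
import sys
from h import *
tag=sys.argv[1]
plan([742,16,168],-88.2)
t=capture('top');s=capture('scene')
f=lambda i,x,y,w,h,k:np.clip(cv2.resize(i[y:y+h,x:x+w,::-1],None,fx=k,fy=k,interpolation=2).astype(float)*1.8,0,255).astype(np.uint8)
a=f(t['pixels'],240,150,50,60,10);b=f(s['pixels'],355,245,50,50,10)
cv2.imwrite('pics/%s.png'%tag,np.hstack([cv2.resize(a,(400,480)),cv2.resize(b,(400,400)) if 0 else cv2.resize(b[:480],(400,480))])) if 0 else (cv2.imwrite('pics/%s_t.png'%tag,a),cv2.imwrite('pics/%s_s.png'%tag,b))
np.set_printoptions(precision=1,suppress=True)
for n,P in(('s',s),('t',t)):
  for k in('rod_grip','rod_collar','rod_tip','tube_mouth'):
    for r in nets.spot_point(P,k):
        if r['location'][2]>50 and r['confidence']>.4: print(n,k,np.array(r['location']),round(r['confidence'],2),proj(P,r['location']))
E
python3 z.py d1
```

```text
t 14.15 pos [743.4  15.5 133.9] az -88.0 downness [ 0. -0. -1.] w 0.203 F [ 0.1  0.1 -0.8]
rows: [-3.41 -0.14 -0.05] 0.03
s rod_grip [751.1  15.  189.3] 0.51 [404.2 295.7]
s rod_collar [697.2  13.8 171.3] 0.83 [392.2 282.2]
s rod_tip [609.3   9.8 125. ] 0.81 [373.3 267.6]
s tube_mouth [593.    6.1 123.5] 0.47 [369.  263.3]
t rod_tip [601.5   7.7 124.2] 0.49 [264.9 183.9]
t tube_mouth [598.5  12.  122.6] 0.51 [263.2 185.2]
```

View pics/d1_t.png

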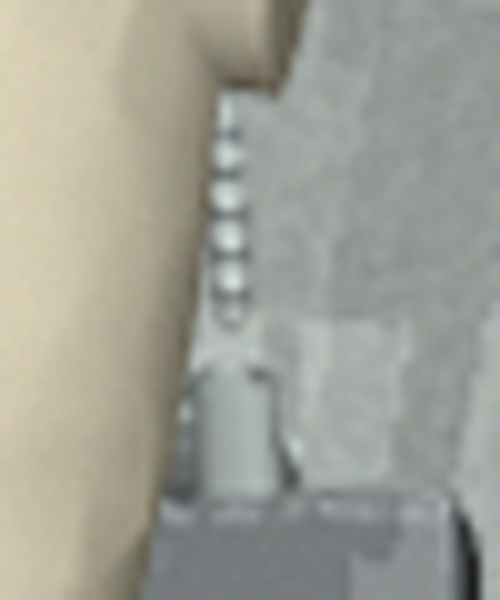

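View pics/d1_s.png

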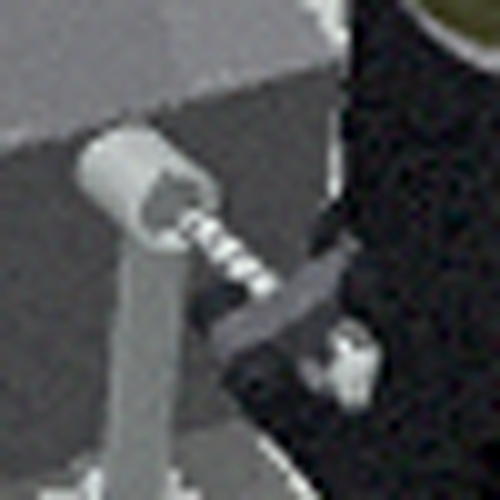

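>>> send_rows:
  rows: "0 -0.15 0 0.1 0; 0 0.06 -0.45 0.1 0; 0 0.27 -0.9 0.1 0; 0 0.48 -1.36 0.1 0; 0 0.7 -1.81 0.1 0; 0 0.91 -2.27 0.1 0; 0 1.12 -2.72 0.1 0; 0 1.12 -2.72 0.1 0"

```text
time_s: 15.45
eef_pos: [715.2, 13.8, 122.0]
ee_rot: [0.508, 0.491, 0.509, -0.492]
force: [-0.9, 2.6, -4.0]
grip_width: 0.207
```

```bash
python3 z.py d2
```

```text
t 15.45 pos [715.2  13.8 122. ] az -88.0 downness [-0.002  0.    -1.   ] w 0.207 F [-0.9  2.6 -4. ]
rows: [-4.61  2.68 -0.13] 0.03
s rod_grip [721.9  13.2 179.4] 0.81 [397.  288.4]
s rod_collar [669.5  10.6 160.3] 0.83 [385.2 276.5]
s rod_tip [581.4   8.9 112.1] 0.51 [368.  262.9]
s tube_mouth [595.8  10.1 120.9] 0.54 [371.  264.6]
t rod_tip [575.3   7.3 110.8] 0.52 [265.4 195.3]
t tube_mouth [598.   11.2 124.1] 0.41 [263.5 185.3]
```

View pics/d2_s.png

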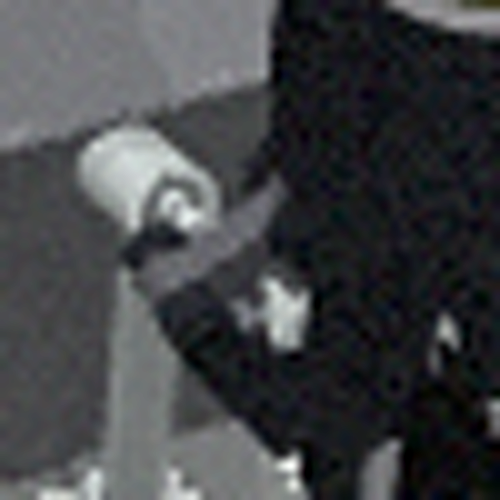

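View pics/d2_t.png

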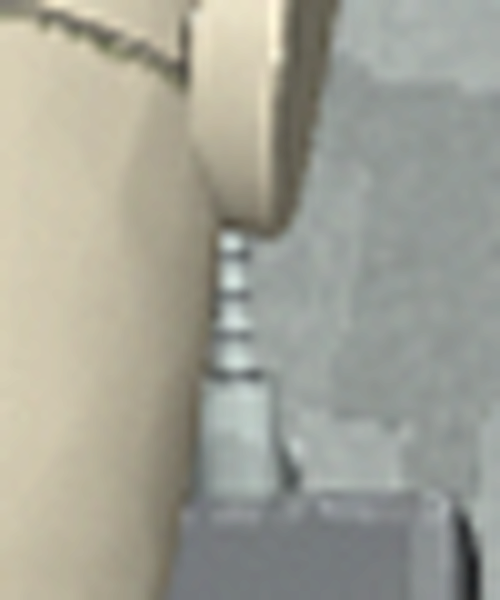

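>>> send_rows:
  rows: "0 0.25 -0.45 -0.05 0; 0 0.46 -0.9 -0.05 0; 0 0.67 -1.36 -0.05 0; 0 0.9 -1.81 -0.05 0; 0 1.1 -2.27 -0.05 0; 0 1.32 -2.72 -0.05 0; 0 1.53 -3.17 -0.05 0; 0 1.74 -3.62 -0.05 0;  0 1.74 -3.62 -0.05 0"

```text
time_s: 16.85
eef_pos: [679.1, 12.9, 104.7]
ee_rot: [0.508, 0.491, 0.509, -0.492]
force: [-1.2, 1.6, -3.0]
grip_width: 0.204
```

```bash
python3 z.py d3
```

```text
t 16.85 pos [679.1  12.9 104.7] az -88.0 downness [-0.002  0.    -1.   ] w 0.204 F [-1.2  1.6 -3. ]
rows: [-6.34  6.29 -0.1 ] 0.03
s rod_grip [685.4  12.  161.1] 0.73 [388.8 281.5]
s rod_collar [633.6   9.  140.7] 0.57 [377.5 270.8]
s tube_mouth [595.2   9.2 122.6] 0.44 [370.6 264. ]
```

View pics/d3_t.png

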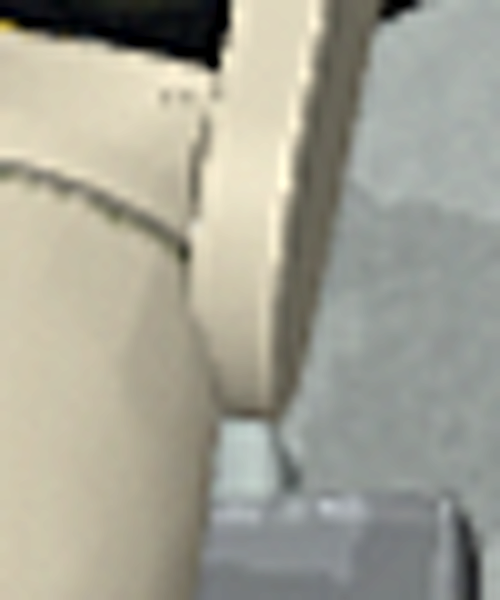

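>>> send_rows:
  rows: "0 0.21 -0.45 0 0; 0 0.42 -0.9 0 0; 0 0.63 -1.36 0 0; 0 0.85 -1.81 0 0; 0 1.06 -2.27 0 0; 0 1.27 -2.72 0 0; 0 1.48 -3.17 0 0; 0 1.48 -3.17 0 0"

```text
time_s: 18.15
eef_pos: [647.3, 11.8, 89.8]
ee_rot: [0.508, 0.491, 0.509, -0.492]
force: [-0.2, 2.0, -3.1]
grip_width: 0.204
```

>>> send_rows:
  rows: "0 0.08 -0.18 0 0; 0 0.17 -0.36 0 0; 0 0.25 -0.54 0 0; 0 0.25 -0.54 0 0"

```text
time_s: 18.55
eef_pos: [642.6, 11.6, 87.6]
ee_rot: [0.508, 0.491, 0.509, -0.492]
force: [-0.5, 1.0, -3.3]
grip_width: 0.208
```

```bash
python3 z.py d4
```

```text
t 18.55 pos [642.6  11.6  87.6] az -88.0 downness [-0.001  0.    -1.   ] w 0.208 F [-0.5  1.  -3.3]
rows: [-8.04  9.95 -0.1 ] 0.03
s rod_grip [650.3  12.1 142.2] 0.54 [381.8 275.5]
s rod_collar [594.6   9.6 123.4] 0.56 [370.7 263.5]
```

View pics/d4_s.png

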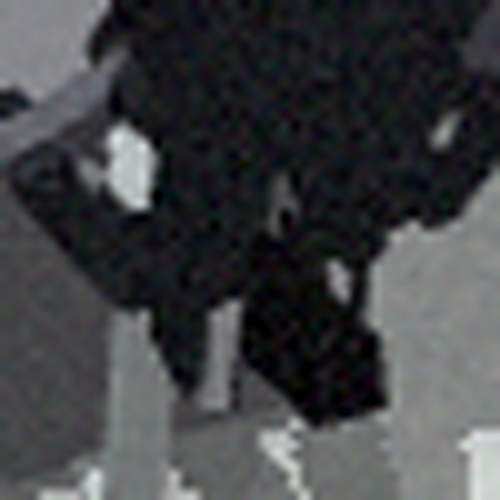

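>>> send_rows:
  rows: "0 0.04 -0.09 0 0; 0 0.08 -0.18 0 0; 0 0.13 -0.27 0 0; 0 0.17 -0.36 0 0; 0 0.17 -0.36 0 0"

```text
time_s: 19.55
eef_pos: [641.4, 11.5, 87.5]
ee_rot: [0.51, 0.493, 0.507, -0.49]
force: [9.1, 1.6, -0.9]
grip_width: 0.205
```

>>> send_rows:
  rows: "0 0.06 -0.13 0 0; 0 0.06 -0.13 0 0; 0 0.06 -0.13 0 0; 0 0.06 -0.13 0 0; 0 0.06 -0.13 0 0; 0 0.06 -0.13 0 0; 0 0.06 -0.13 0 0; 0 0.06 -0.13 0 0"

```text
time_s: 20.35
eef_pos: [641.4, 11.5, 87.7]
ee_rot: [0.511, 0.494, 0.506, -0.489]
force: [14.0, 2.3, 1.3]
grip_width: 0.207
```

```bash
python3 z.py d5; python3 -c "
from h import *
p=capture('scene');c=p['pixels'];c=cv2.resize(c[225:305,330:430],None,fx=7,fy=7,interpolation=2);c=np.clip(c.astype(float)*3,0,255).astype(np.uint8);cv2.imwrite('pics/d5x.png',c[:,:,::-1])"
```

```text
t 20.35 pos [641.4  11.5  87.7] az -88.1 downness [ 0.01 -0.   -1.  ] w 0.207 F [14.   2.3  1.3]
rows: [-7.93 10.15 -0.1 ] 0.03
s rod_grip [648.5   8.3 142.5] 0.71 [379.9 275.2]
s rod_collar [596.4  10.6 124.5] 0.54 [371.4 263.6]
s tube_mouth [594.9   9.2 120.6] 0.56 [370.5 264.5]
```

View pics/d5x.png

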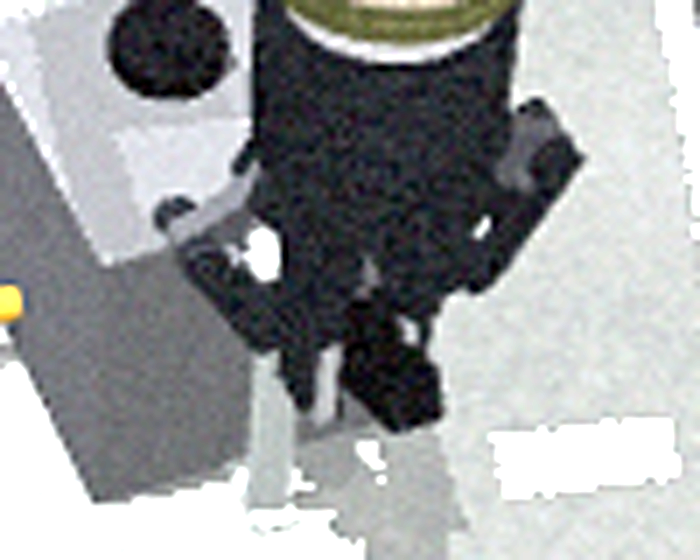

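>>> send_rows:
  rows: "0 0 0 0 0; 0 0 0 0 0; 0 0 0 0 0; 0 0 0 0 0; 0 0 0 0 0; 0 0 0 0 0;0 0 0 0 0; 0 0 0 0 0"

```text
time_s: 21.7
eef_pos: [641.4, 11.5, 87.7]
ee_rot: [0.511, 0.494, 0.506, -0.489]
force: [14.1, 3.1, 1.2]
grip_width: 0.205
```

```bash
python3 -c "
from h import *
plan([746,15,136],-88.2)"
```

```text
t 21.7 pos [641.4  11.5  87.7] az -88.1 downness [ 0.01 -0.   -1.  ] w 0.205 F [14.1  3.1  1.2]
rows: [-4.730e+00  1.051e+01  1.000e-02] 0.03
```

>>> send_rows:
  rows: "0 -0.21 0.45 0 0; 0 -0.63 1.36 0 0; 0 -1.06 2.27 0 0; 0 -1.48 3.17 0 0; 0 -1.9 4.08 0 0; 0 -2.32 4.98 0 0; 0 -2.75 5.89 0 0; 0 -3.17 6.8 0 0; 0 -3.6 7.7 0 0; 0 -4.02 8.6 0 0; 0 -4.02 8.6 0 0"

```text
time_s: 22.8
eef_pos: [724.4, 14.3, 125.6]
ee_rot: [0.509, 0.491, 0.508, -0.491]
force: [0.6, 0.7, -2.3]
grip_width: 0.205
```

>>> send_rows:
  rows: "0 -0.42 0.9 0 0; 0 -0.85 1.81 0 0; 0 -1.1 2.2 0 0; 0 -1.1 2.2 0 0"

```text
time_s: 23.2
eef_pos: [745.9, 14.9, 136.6]
ee_rot: [0.509, 0.491, 0.508, -0.492]
force: [-0.6, 0.2, -1.7]
grip_width: 0.204
```

```bash
python3 z.py e1
```

```text
t 23.2 pos [745.9  14.9 136.6] az -88.0 downness [-0. -0. -1.] w 0.204 F [-0.6  0.2 -1.7]
rows: [-3.14 -0.39 -0.12] 0.03
s rod_grip [751.2  14.5 193.4] 0.66 [404.1 294.5]
s rod_collar [702.    9.6 170.2] 0.71 [391.2 284.7]
s rod_tip [609.   12.  128.6] 0.68 [374.2 266.2]
s tube_mouth [595.7   8.5 120.9] 0.69 [370.3 264.7]
t rod_tip [607.6   9.1 125.5] 0.55 [264.3 181.4]
t tube_mouth [594.8  14.3 124. ] 0.62 [262.2 186.6]
```

View pics/e1_s.png

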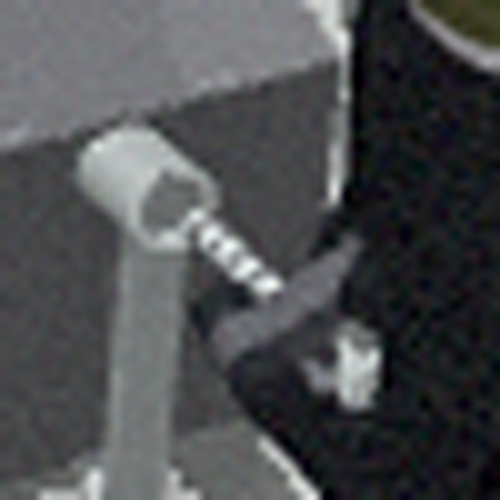

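View pics/e1_t.png

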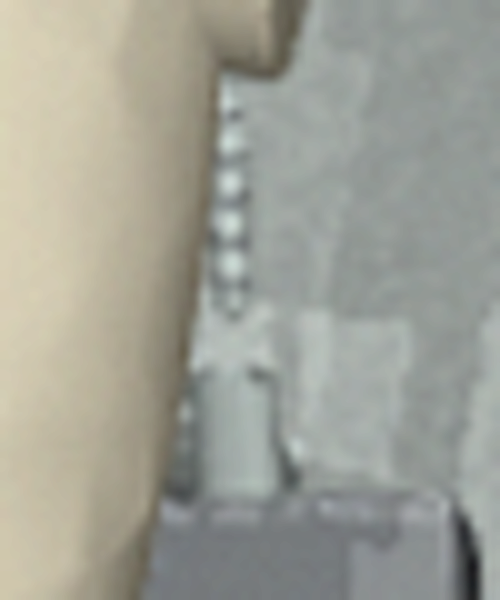

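```bash
python3 -c "
from h import *
plan([671,42,150],-88.2)"
```

```text
t 23.7 pos [745.9  15.1 136.7] az -88.0 downness [-0. -0. -1.] w 0.204 F [-0.5 -0.4 -0.9]
rows: [-1.33 -7.39 -2.94] 0.03
```

>>> send_rows:
  rows: "0 -2 0 0 0; 0 -4 0 0 0; 0 -4 -2 -0.8 0; 0 -4 -4 -1.6 0; 0 -4 -6 -2.4 0; 0 -4 -7.4 -2.9 0; 0 -4 -7.4 -2.9 0; 0 -2 -7.4 -2.9 0; 0 0 -7.4 -2.9 0; 0 1 -7.4 -2.9 0; 0 2 -7.4 -2.9 0; 0 2 -7.4 -2.9 0"

```text
time_s: 24.9
eef_pos: [670.8, 41.4, 115.9]
ee_rot: [0.508, 0.491, 0.509, -0.492]
force: [-1.2, -0.2, -0.9]
grip_width: 0.203
```

```bash
python3 z.py f1; python3 -c "
from h import *
p=capture('scene');c=p['pixels'];c=cv2.resize(c[225:305,330:430],None,fx=7,fy=7,interpolation=2);c=np.clip(c.astype(float)*1.5,0,255).astype(np.uint8);cv2.imwrite('pics/f1x.png',c[:,:,::-1])"
```

```text
t 24.9 pos [670.8  41.4 115.9] az -88.1 downness [-0.002 -0.    -1.   ] w 0.203 F [-1.2 -0.2 -0.9]
rows: [-5.22  7.02  2.78] 0.03
s rod_grip [676.7  42.5 172.7] 0.82 [401.1 271.4]
s rod_collar [621.5  39.1 155.9] 0.54 [388.8 258.9]
s rod_tip [530.2  38.8 120.2] 0.52 [372.1 242. ]
t tube_mouth [595.5  11.6 122.4] 0.52 [263.3 186.4]
```

View pics/f1x.png

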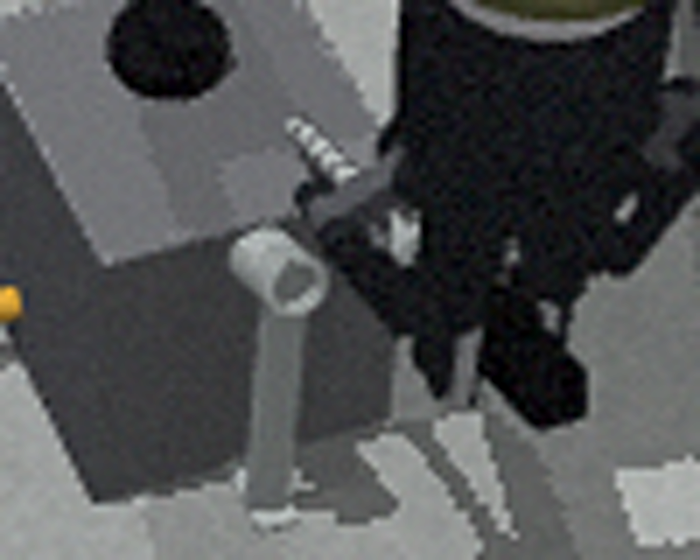

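Tip is on the tank top (tip z ≈ 120, slope easing). Continue down to level.

>>> send_rows:
  rows: "0 0.5 0 0 0; 0 1 0 0 0; 0 1.5 0 0 0; 0 2 0 0 0; 0 2.5 0 0 0; 0 3 0 0 0; 0 3.5 0 0 0; 0 3.8 0 0 0; 0 4.1 0 0 0; 0 4.2 0 0 0; 0 4.2 0 0 0"

```text
time_s: 26.55
eef_pos: [670.9, 41.6, 74.6]
ee_rot: [0.508, 0.491, 0.509, -0.491]
force: [-0.2, 0.2, 0.8]
grip_width: 0.205
```

```bash
python3 z.py f2; python3 -c "
from h import *
p=capture('scene');c=p['pixels'];c=cv2.resize(c[225:305,330:430],None,fx=7,fy=7,interpolation=2);c=np.clip(c.astype(float)*1.5,0,255).astype(np.uint8);cv2.imwrite('pics/f2x.png',c[:,:,::-1])"
```

```text
t 26.55 pos [670.9  41.6  74.6] az -88.0 downness [-0.  0. -1.] w 0.205 F [-0.2  0.2  0.8]
rows: [-9.35  7.02  2.8 ] 0.03
s rod_grip [677.   38.9 128.2] 0.65 [397.7 285.7]
s rod_collar [620.8  41.7 128.9] 0.54 [388.8 266.8]
s rod_tip [522.   37.1 123.5] 0.76 [370.2 238.8]
s tube_mouth [595.3   6.2 124.9] 0.41 [369.4 263.6]
t rod_tip [521.6  34.4 120.6] 0.46 [253.7 216.4]
t tube_mouth [598.8  11.6 122.9] 0.46 [263.3 185.1]
```

View pics/f2x.png

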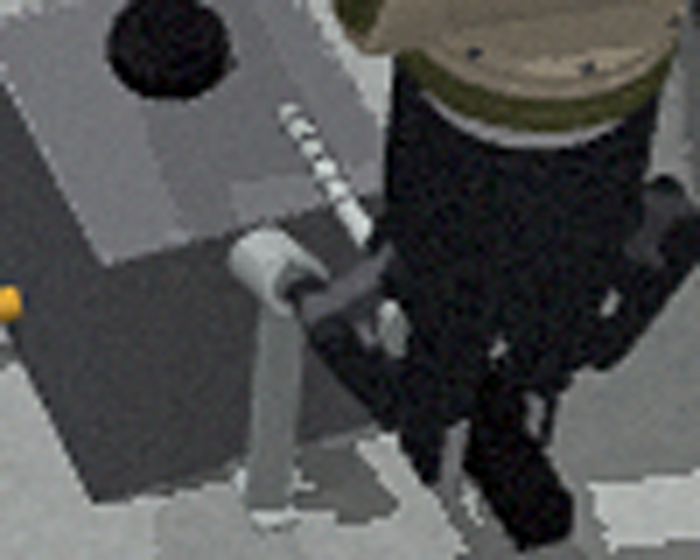

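>>> send_rows:
  rows: "0 0.2 0 0 0; 0 0.2 0 0 0; 0 0.2 0 0 0; 0 -1 0 0 0; 0 -3 0 0 0; 0 -5 0 0 0; 0 -7 0 0 0; 0 -7 0 0 0; 0 -7 0 0 0"

```text
time_s: 28.0
eef_pos: [670.9, 41.6, 144.4]
ee_rot: [0.508, 0.491, 0.508, -0.491]
force: [-0.3, -0.3, -2.3]
grip_width: 0.201
```

```bash
python3 z.py f3; python3 -c "
from h import *
p=capture('scene');c=p['pixels'];c=cv2.resize(c[205:285,330:430],None,fx=7,fy=7,interpolation=2);c=np.clip(c.astype(float)*1.5,0,255).astype(np.uint8);cv2.imwrite('pics/f3x.png',c[:,:,::-1])"
```

```text
t 28.0 pos [670.9  41.6 144.4] az -88.0 downness [-0.  0. -1.] w 0.201 F [-0.3 -0.3 -2.3]
rows: [-2.36  7.02  2.8 ] 0.03
s rod_grip [676.9  40.2 197.5] 0.76 [401.3 263.8]
s rod_collar [619.3  37.2 199.2] 0.81 [389.2 244.5]
s rod_tip [525.2  37.5 190.9] 0.89 [372.7 218.4]
s tube_mouth [599.8   7.8 119.2] 0.52 [370.7 266.6]
t rod_tip [518.9  37.3 191.3] 0.41 [249.  214.2]
t tube_mouth [599.9  11.8 125.1] 0.49 [263.2 184.5]
```

View pics/f3x.png

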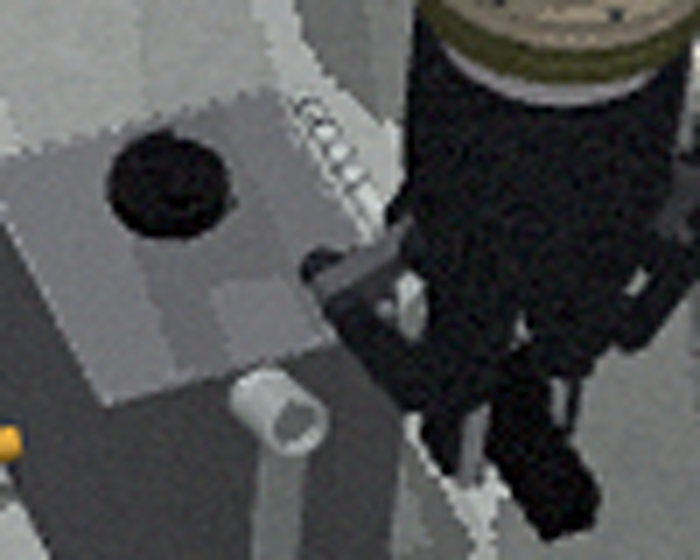

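```bash
python3 - <<'E'
from h import *
p=capture('scene');t=capture('top')
for th in(-2,0,2,4):
    a=np.radians(th);X=np.array([670.9,41.6,194.4])+148*np.array([-np.cos(a)*.9995,-np.cos(a)*.033,-np.sin(a)]);
    T=np.array([670.9,41.6,194.4])-48*np.array([-np.cos(a)*.9995,-np.cos(a)*.033,-np.sin(a)]);print(th,X,proj(p,X),proj(t,X),'tail',proj(p,T))
c=cv2.resize(t['pixels'][180:240,225:285],None,fx=8,fy=8,interpolation=2);cv2.imwrite('pics/f4.png',c[:,:,::-1])
for v in (-1,0,1,2):pass
plan([573.6,237.6,104],-109.5)
E
```

```text
-2 [523.06411252  36.7189752  199.56512551] [372.24856249 215.05351535] [248.80499402 211.97625006] tail [410.72170655 279.52499309]
0 [522.974  36.716 194.4  ] [372.09189733 216.72334128] [249.07800679 212.27827863] tail [410.81628135 278.99233208]
2 [523.06411252  36.7189752  189.23487449] [371.96831067 218.43578639] [249.34749784 212.50062748] tail [410.89828839 278.43810986]
4 [523.3343403   36.72789718 184.07604189] [371.87765236 220.18887417] [249.61317757 212.64401059] tail [410.96758323 277.86299182]
t 28.65 pos [671.   41.6 144.7] az -88.0 downness [-0.  0. -1.] w 0.207 F [-0.7 -0.  -1.8]
rows: [  4.07  -9.07 -19.92] 4.29
```

View pics/f4.png

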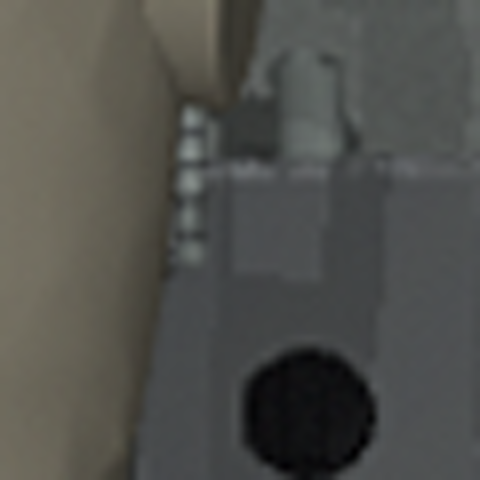

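>>> send_rows:
  rows: "0 2.5 0 0 0; 0 5 0 0 0; 0 6.5 0 0 0; 0 7 0 0 0; 0 7.3 0 0 0; 0 7.6 0 0 0; 0 7.6 0 0 0"

```text
time_s: 29.35
eef_pos: [671.4, 41.5, 69.6]
ee_rot: [0.509, 0.492, 0.508, -0.491]
force: [-1.4, 0.4, 1.7]
grip_width: 0.209
```

>>> send_rows:
  rows: "0 0 0 0 0; 0 0 0 0 0; 0 -2 0 0 0; 0 -4 0 0 0; 0 -6 0 0 0; 0 -7.6 0 0 0; 0 -7.6 0 0 0; 0 -7.6 0 0 0"
  grip_force: 50

```text
time_s: 30.15
eef_pos: [670.9, 41.6, 144.0]
ee_rot: [0.508, 0.491, 0.509, -0.491]
force: [-0.8, 0.7, -2.5]
grip_width: 0.202
```

```bash
python3 - <<'E'
from h import *
p=capture('scene');c=p['pixels'];c=cv2.resize(c[205:285,330:430],None,fx=7,fy=7,interpolation=2);c=np.clip(c.astype(float)*1.5,0,255).astype(np.uint8);cv2.imwrite('pics/f5x.png',c[:,:,::-1])
for k in('rod_grip','rod_collar','rod_tip'):
    for r in nets.spot_point(p,k):
        if r['location'][2]>50: print(k,np.round(r['location'],1),proj(p,r['location']))
plan([573.6,237.6,104],-109.5)
E
```

```text
rod_grip [681.5  41.1 193.4] [402.39839149 266.56403306]
rod_collar [621.   38.2 199.4] [389.95122614 244.90718611]
rod_tip [522.1  38.  194. ] [372.47263714 216.47519225]
t 30.35 pos [670.6  41.6 143.5] az -88.0 downness [-0.002  0.    -1.   ] w 0.201 F [ 0.4  0.  -1.5]
rows: [  3.97  -9.02 -19.92] 4.29
```

View pics/f5x.png

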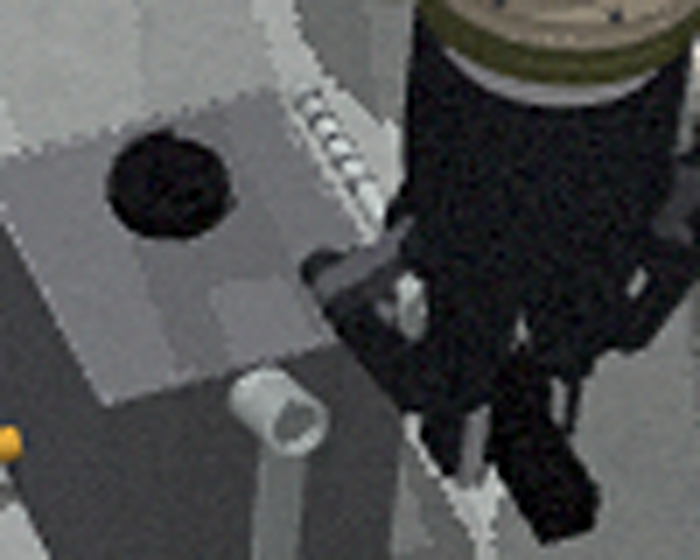

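```bash
python3 -c "
from h import *
plan([577.5,241.2,72],-110)"
```

```text
t 30.35 pos [670.6  41.6 143.5] az -88.0 downness [-0.002  0.    -1.   ] w 0.201 F [ 0.4  0.  -1.5]
rows: [  7.17  -8.62 -20.26] 4.39
```

>>> send_rows:
  rows: "0 0 -0.8 -2 0.3; 0 0 -1.8 -4.5 0.8; 0 0 -3 -7 1.3; 0 0 -4 -9.5 1.9; 0 0 -5.2 -12 2.5; 0 0 -6.2 -14.5 3.1; 0 0 -7.2 -17 3.7; 0 1 -8 -19 4.1; 0 3 -8.6 -20.3 4.4; 0 5 -8.6 -20.3 4.4; 0 7.2 -8.6 -20.3 4.4; 0 7.2 -8.6 -20.3 4.4"

```text
time_s: 31.55
eef_pos: [576.2, 241.2, 69.3]
ee_rot: [-0.405, -0.577, -0.406, 0.581]
force: [-0.5, -0.1, -2.0]
grip_width: 0.204
```

```bash
cat > g.py <<'E'
import sys
from h import *
tag=sys.argv[1]
plan([577.5,241.2,32],-110)
t=capture('top');s=capture('scene')
f=lambda i,x,y,w,h,k:np.clip(cv2.resize(i[y:y+h,x:x+w,::-1],None,fx=k,fy=k,interpolation=2).astype(float)*1.4,0,255).astype(np.uint8)
cv2.imwrite('pics/%s_t.png'%tag,f(t['pixels'],120,170,100,110,5));cv2.imwrite('pics/%s_s.png'%tag,f(s['pixels'],395,190,110,90,6))
np.set_printoptions(precision=1,suppress=True)
for n,P in(('s',s),('t',t)):
  for k in('rod_grip','rod_collar','rod_tip','stand_mark'):
    for r in nets.spot_point(P,k):
        if r['location'][1]>150 and r['confidence']>.3: print(n,k,np.array(r['location']),round(r['confidence'],2),proj(P,r['location']))
E
python3 g.py g1
```

```text
t 31.55 pos [576.2 241.2  69.3] az -110.0 downness [-0.006 -0.001 -1.   ] w 0.204 F [-0.5 -0.1 -2. ]
rows: [ 3.73  0.14 -0.06] -0.01
s rod_grip [583.6 239.4 122.4] 0.65 [461.3 237.5]
s rod_collar [529.8 257.4 122.8] 0.59 [457.7 220.5]
s rod_tip [486.5 270.3  -0.3] 0.63 [446.7 243.1]
s stand_mark [441.3 291.8  42.7] 0.65 [448.9 217.7]
s stand_mark [585.2 237.8 124.6] 0.38 [461.2 237.4]
t rod_grip [579.6 238.3 120.6] 0.57 [171.3 192.4]
t stand_mark [435.8 292.6  41.1] 0.67 [157. 252.]
```

View pics/g1_s.png

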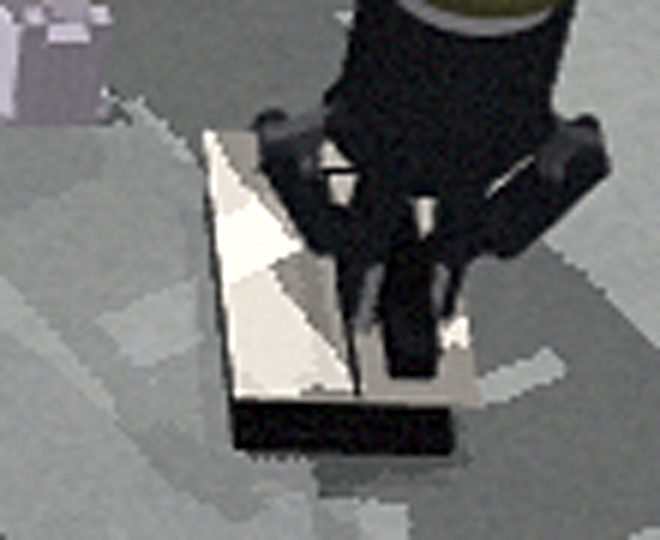

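View pics/g1_t.png

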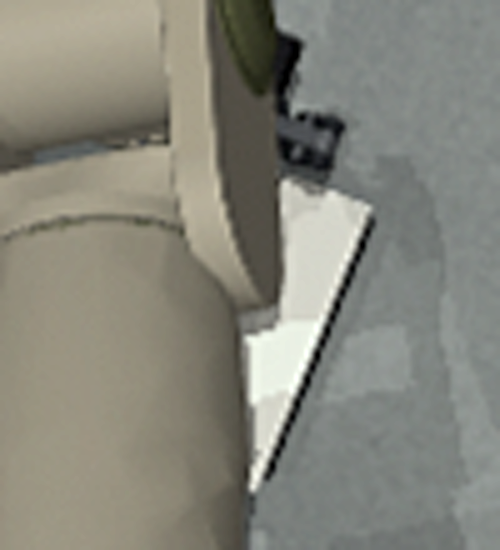

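>>> send_rows:
  rows: "0 0.8 0 0 0; 0 1.6 0.05 0 0; 0 2.4 0.1 0 0; 0 3.2 0.1 0 0; 0 3.7 0.1 0 0; 0 3.7 0.1 0 0; 0 3.7 0.1 0 0; 0 3.7 0.1 0 0; 0 3.7 0.1 0 0"

```text
time_s: 32.95
eef_pos: [579.2, 241.2, 36.1]
ee_rot: [0.405, 0.58, 0.405, -0.579]
force: [-0.7, -0.0, -1.7]
grip_width: 0.205
```

```bash
python3 g.py g2
```

```text
t 32.95 pos [579.2 241.2  36.1] az -110.0 downness [ 0.001  0.    -1.   ] w 0.205 F [-0.7 -0.  -1.7]
rows: [ 0.41 -0.16  0.06] -0.01
s rod_grip [587.2 236.8  87.4] 0.65 [458.6 249.2]
s rod_collar [533.8 254.7  88.5] 0.65 [455.1 232.1]
s rod_collar [443.8 290.7  45.8] 0.55 [449.1 217.5]
s stand_mark [441.9 288.2  45.7] 0.94 [447.9 217.3]
t rod_grip [584.4 234.6  87.6] 0.56 [176.3 192.5]
t rod_collar [586.3 235.3  87.7] 0.62 [176.1 191.8]
```

View pics/g2_s.png

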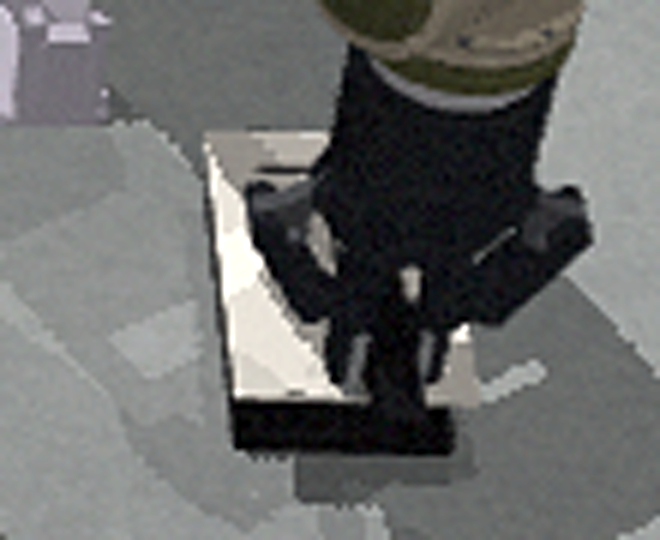

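View pics/g2_t.png

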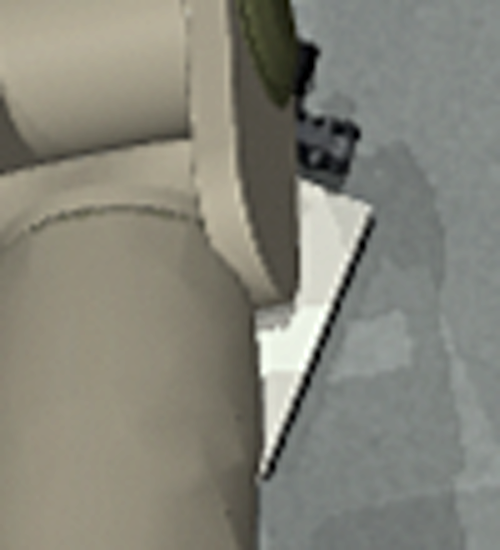

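>>> send_rows:
  rows: "0 0.2 -0.1 0.05 0; 0 0.4 -0.15 0.05 0; 0 0.4 -0.15 0.05 0; 0 0.4 -0.15 0.05 0; 0 0.4 -0.15 0.05 0; 0 0.4 -0.15 0.05 0; 0 0.4 -0.15 0.05 0; 0 0.4 -0.15 0.05 0; 0 0.4 -0.15 0.05 0; 0 0.4 -0.15 0.05 0"

```text
time_s: 34.45
eef_pos: [577.5, 241.2, 31.7]
ee_rot: [-0.405, -0.579, -0.405, 0.579]
force: [-0.1, -0.5, -1.3]
grip_width: 0.198
```

```bash
python3 g.py g3; python3 -c "
from h import *
p=capture('scene')
for X in ([438,292,82],[438,292,40],[577.7,241,82],[623,224.5,82],[623,224.5,91]): print(X,(proj(p,X)-[395,190])*6)
s=ctrl.sense();print(s['dq'],s['eef_pos'],s['time_s'])"
```

```text
t 34.45 pos [577.5 241.2  31.7] az -110.0 downness [-0.  0. -1.] w 0.198 F [-0.1 -0.5 -1.3]
rows: [-0.03  0.   -0.  ] -0.01
s rod_grip [583.4 236.6  85.9] 0.75 [457.7 248.6]
s rod_collar [528.5 255.5  87.9] 0.57 [454.4 230.8]
s stand_mark [438.4 292.8  42.5] 0.59 [448.7 216.9]
t rod_grip [584.4 236.6  81.6] 0.56 [176.1 192.9]
[438, 292, 82] [334.46191591  93.22320631]
[438, 292, 40] [319.46175406 165.57834977]
[577.7, 241, 82] [377.77360453 346.00942908]
[623, 224.5, 82] [393.24250466 435.75799143]
[623, 224.5, 91] [397.12163934 419.95351052]
[-2.62643182e-04  4.15862232e-05 -1.22468418e-03  1.34057192e-05
 -5.03710490e-04 -2.29276663e-04] [577.48791996 241.22183202  31.70840978] 35.0
```

View pics/g3_s.png

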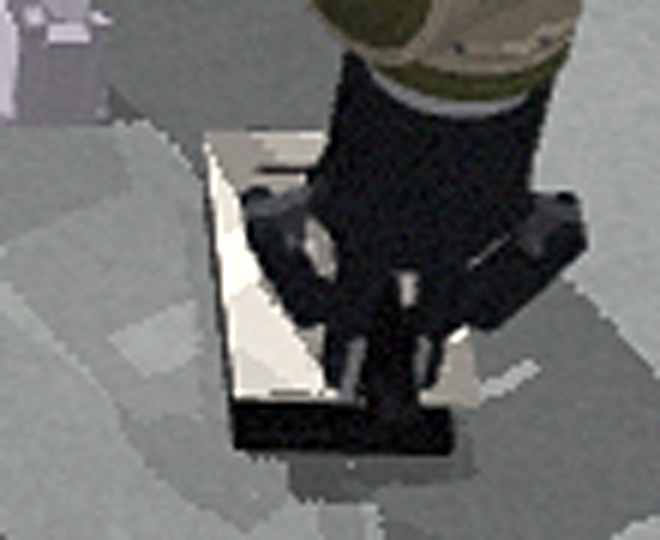

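```bash
python3 -c "
from h import *
t=capture('top');save(t,'end_t');print(workorder.finish_job())"
```

```text
the job is handed in; nothing more can be done
None
```

View pics/end_t.png

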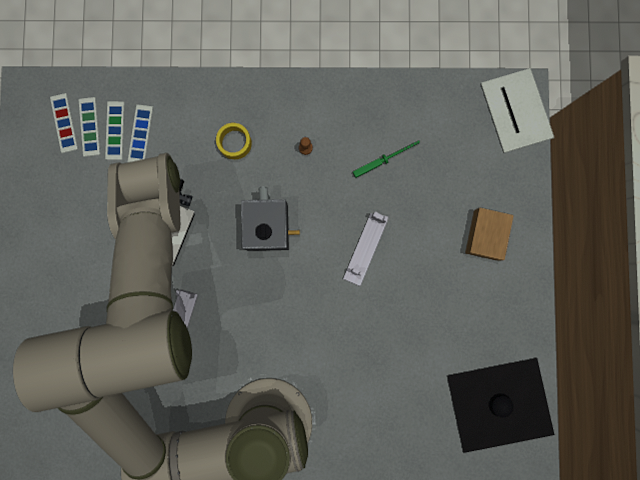

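The job is handed in at about 35 s, with the arm still holding the rod over the reading stand. I lifted the rod from the right-hand cradle and pushed it down the dip tube to the stop. I left it seated for over a second, drew it fully out, and moved it to the stand.

**Grasp:** The first grip closed on nothing, because the fingertips sit about 30 mm higher than the reported tool point. I saw this in the pictures, corrected for it, and the second grip held at 18 mm.

**Tilting the rod:** The moves cannot tilt the hand, so I turned the rod in the grip by pressing it lightly on the tank's top edges. I tipped it to about 24° for the tube and levelled it again afterwards, with up to about 9 N on the tank.

**Seating:** The hand stopped moving under a push of up to 14 N. The collar was located within about 4 mm of the tube mouth.

**Last checks:**
- The arm was still, with only about 1.4 N read on the tool, close to the rod's own weight.
- The rod axis was about 42 mm above the stand and level to within about 2°. The networks' height readings varied from 82 to 88 mm, against about 82 mm computed from the arm.
- The handle lay over the stem to within about 2–3 mm.
- The hand stamp, the tape roll, the parcel and the green rod showed no movement in the last overhead picture.

**Not confirmed:** The tip was hidden from both cameras at the end. Its place over the crossbar is computed from the earlier grip measurement, good to about 4 mm, and the two cameras disagreed by about 6 mm on where the mark is.

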